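Load the measuring scanner's latched carriage

ROBOT

A 6-joint arm with a two-finger parallel gripper is mounted at the origin on the work surface. World frame = base frame: x ahead of the robot, y to its left, z up, the work surface at z = 0. Lengths are in m, angles in degrees, forces in N, time in s.
With the tool pointing down it reaches from about 0.375 to 0.9 m from the base axis. Payload 3.1 kg.
Tool frame: the origin (TCP) lies on the centre line of the jaws, within the pads' length; the fingertips stand 25 mm ahead of it and the grasp point (between the pads) lies 6 mm ahead of it; y points along the fingers, x is the direction in which the jaws open and shut, and the axes are right-handed (so a half turn about y gives the same grasp; the last joint's range is limited). The gripper opens to 87 mm and grips with 3 to 60 N. Pads are 19 mm wide; open, the fingers measure 117 mm over their backs; the gripper's body (75 mm by 190 mm) begins 51 mm behind the grasp point.
Start: joints at [56.236, 30.224, 82.088, -0, 67.689, -10.227], TCP at [0.25, 0.573, 0.248] pointing down, gripper open.
Joint ranges: [-176.69, 176.69], [-43.24, 126.21], [12.49, 139.97], [-82, 262], [0, 151.66], [-163.58, 163.58]. Speed limits (degrees/s): [159.86, 159.86, 180, 180, 180, 180].

INTERFACE

Orientations are given as a 3x3 rotation matrix whose columns are the frame's x, y, z axes.
In Python, from rig import * gives the robot as it stands.
- The arm moves only by the tool play_rows, never from a script. Its argument "commands" is a list of rows, each a list of 2 entries, a list of its own where there are three numbers: the shift along the world's x, y, z in m, then the turn, a rotation vector about the world's x, y, z in rad. A call has 1 to 10 rows; each row is the pose to reach, as a shift and turn from the pose commanded when the call began; what a row does not reach only later rows make up. A row lasts 1/8 s, in which the tool goes at most 62.5 mm and 10.7 degrees, less where a joint would pass 70% of its speed; a pose out of reach is approached as far as the arm can. A call with a gripper value outside its range is refused whole. "gripper" is the finger opening in m, from 0 to 0.087, set as the call begins (left out, the last holds). The fingers move at their own pace and stop on an object; the grip force is fixed at half the most. Time passes only in rows, so rows that repeat a pose let the fingers close. It gives the time, the measured TCP pose, the force and the opening at its end, in the units of the state.
- read_state(): the state, without advancing time (a new reading comes with each control period).
- capture(name): name is "scene" or "top" or "wrist"; returns a dict with "frame" (384x512x3 uint8, red, green, blue), "depth" (384x512 float32, m along the optical axis (not along the pixel's ray), 0 where there is no reading), "mtx" (3x3 intrinsics, pixels), "dist_coeffs" ([k1, k2, p1, p2, k3] as OpenCV has them; the pictures are not rectified), "cam_to_world" (4x4, takes a point from camera to world coordinates); the wrist camera has in their place "hand_eye" (4x4, takes a point from camera to tool coordinates, whose origin is the TCP and whose axes are the tool frame's). Camera axes: x right, y down, z forward; pixel columns grow to the right and rows downward; lengths in m; the calibration is good to about 2 mm. A picture is of the moment at which its call begins: read the wrist's pose just before it.
- hand_in(): hands the job in, once; it reports no verdict.
The state is a dict: "time_s": time; "joint_positions": joint angles; "qvel": joint speeds; "tau": joint torques, N m; "position": TCP position; "tcp_rot": TCP orientation; "force": force on the tool from outside, world axes, zero at the start; "moment": the same for the moment, N m; "opening": opening from 0.0 (shut) to 1.0 (fully open).
Only numpy, scipy, OpenCV 4.12 (cv2) and the standard library are available. Lean on these libraries where they do the work, as an engineer would, in place of code of your own. Each camera call takes 0.05 s, during which the arm holds its last target. There are 200 camera calls.

TASK

Take the orange-handled pin key out of its slotted block, hold the recessed red release button in the scanner carriage's lip down with the pin and push the carriage fully out, then slide the key back into its slot, all the way down. Lay every bracket on the bench flat in the carriage, nut up, one to a pocket along the pocket's length so that they lie in neat rows, and then push the carriage back in until it latches. Leave the other things on the bench where they are.

Things in the scene. Friction and masses are not known exactly. Their poses are not given: they have to be found in the camera images.
- scanner: cream flatbed measuring scanner, fixed, 260 mm (x) x 282 mm (y); its front face, 130 mm along -x from its origin, has a mouth 218 mm wide and 58 mm high, open at the bottom, out of which the carriage slides towards the scanner's -x. The top is 80 mm high for the 110 mm behind the front face, then 125 mm. Origin: centre of the footprint, on the bench; z up
- carriage (a joint): how far the carriage is out, m: 0 home and latched, 0.12 fully out (end stop). It slides along the scanner's -x against about 2 N of friction plus 8 N per m/s and stays where it is left. Latched at home, it cannot move unless the release button is held down at least 6 mm until it has come 20 mm out. Pushed home without any button the latch clicks in by itself (about 8 N at the last 20 mm)
- release (a joint): red release button, m: 0 up, 0.008 fully down; sprung (1.8 N at first, 5.4 N fully down)
- button_well (a point): centre of the mouth of the button's recess, on top of the carriage's grey lip (40 mm above the bench), 20 mm behind the lip's front face, at home 42 mm before the scanner's: a square well 18 x 18 mm edged yellow, too small for a finger. The red button fills its bottom, 16 mm below the mouth when up. The pin can push the carriage by the well's walls. Axes as the scanner's; moves with the carriage
- lip_face (a point): middle of the front face of the carriage's lip (212 mm wide, from 4 to 40 mm above the bench, 62 mm deep front to back): the upright face to push towards the scanner's +x to send the carriage home; 22 mm above the bench. Axes as the scanner's; moves with the carriage
- pocket1 (a point): centre of the floor of a pocket in the carriage, 18 mm above the bench: 100 mm long along its y, 46 mm wide along its x, between blue ribs 4 mm thick and 7 mm high; pockets 1 and 2 form the row nearer the lip, 3 and 4 the row behind. Axes as the scanner's; moves with the carriage. With the carriage fully out all four lie clear of the scanner
- pocket2 (a point): centre of the floor of a pocket in the carriage, 18 mm above the bench: 100 mm long along its y, 46 mm wide along its x, between blue ribs 4 mm thick and 7 mm high; pockets 1 and 2 form the row nearer the lip, 3 and 4 the row behind. Axes as the scanner's; moves with the carriage. With the carriage fully out all four lie clear of the scanner
- pocket3 (a point): centre of the floor of a pocket in the carriage, 18 mm above the bench: 100 mm long along its y, 46 mm wide along its x, between blue ribs 4 mm thick and 7 mm high; pockets 1 and 2 form the row nearer the lip, 3 and 4 the row behind. Axes as the scanner's; moves with the carriage. With the carriage fully out all four lie clear of the scanner
- pocket4 (a point): centre of the floor of a pocket in the carriage, 18 mm above the bench: 100 mm long along its y, 46 mm wide along its x, between blue ribs 4 mm thick and 7 mm high; pockets 1 and 2 form the row nearer the lip, 3 and 4 the row behind. Axes as the scanner's; moves with the carriage. With the carriage fully out all four lie clear of the scanner
- key: pin key standing in the slotted block: round steel pin, 8 mm across, 36 mm long, pointing down; above it a flat steel blade 50 mm (x) x 10 mm (y) x 40 mm high; above that an orange handle 76 mm (x) x 14 mm (y) x 34 mm high, gripped across its y. 110 mm tall, 140 g. Origin: tip of the pin; z up along the key to the handle
- slot_mouth (a point): centre of the slot's mouth on top of the fixed black slotted block (100 mm x by 60 mm y by 80 mm high): slot 56 mm along x, 15 mm along y, straight down through the block. x along the slot
- key_home (a point): where the pin's tip stands when the key is all the way down, handle resting on the block: on the slot's axis 76 mm below the mouth, 4 mm above the bench. Either way round is right
- bracket1: steel mounting bracket lying flat: strap 90 x 36 x 8 mm, long along its x, with an upright hexagonal brass weld nut in the middle (26 mm across flats, 20 mm high, so its top is 28 mm above the underside); two parallel flats of the nut face along the bracket's +x and -x, so the nut can be gripped there from above. 260 g. Origin: centre of the underside. Its two ends are alike. May be absent (None)
- bracket2: steel mounting bracket lying flat: strap 90 x 36 x 8 mm, long along its x, with an upright hexagonal brass weld nut in the middle (26 mm across flats, 20 mm high, so its top is 28 mm above the underside); two parallel flats of the nut face along the bracket's +x and -x, so the nut can be gripped there from above. 260 g. Origin: centre of the underside. Its two ends are alike. May be absent (None)
- bracket3: steel mounting bracket lying flat: strap 90 x 36 x 8 mm, long along its x, with an upright hexagonal brass weld nut in the middle (26 mm across flats, 20 mm high, so its top is 28 mm above the underside); two parallel flats of the nut face along the bracket's +x and -x, so the nut can be gripped there from above. 260 g. Origin: centre of the underside. Its two ends are alike. May be absent (None)
- bracket4: steel mounting bracket lying flat: strap 90 x 36 x 8 mm, long along its x, with an upright hexagonal brass weld nut in the middle (26 mm across flats, 20 mm high, so its top is 28 mm above the underside); two parallel flats of the nut face along the bracket's +x and -x, so the nut can be gripped there from above. 260 g. Origin: centre of the underside. Its two ends are alike. May be absent (None)
- ring_gauge: bystander: dark steel ring gauge, 64 mm across, 24 mm high, lying among the brackets; origin: centre of the underside
- cleaner: bystander: white bottle with blue label, 60 mm across, 170 mm tall; origin: centre of the underside
- jar: bystander: glass jar, 70 mm across, 80 mm tall; origin: centre of the underside
- tape: bystander: yellow roll, 90 mm across, 25 mm high; origin: centre of the underside
- vee_block: bystander: dark steel vee block 60 x 50 x 40 mm; origin: centre of the underside
Not all that is in view belongs to the job. Leave any purple look-alike of the bracket2 alone. What is shaped like the bracket4 but turquoise is not meant.

How it is judged (in metres and radians):
On the way, in this order (a step that is already met when the one before it is completed fails the run):
1. the carriage is pushed fully out (114 mm or more), which takes the pin on the release button (value of joint carriage above 0.114 m), for 0.2 s.
2. the key is back in its slot and, with the carriage out, every bracket lies in a pocket (value of joint carriage above 0.08 m and distance between key and key_home below 0.008 m and ((distance between bracket1 and pocket1 below 0.011 m and angle between the x axis of bracket1 and the y axis of pocket1, either way round below 0.2 rad) or (distance between bracket1 and pocket2 below 0.011 m and angle between the x axis of bracket1 and the y axis of pocket2, either way round below 0.2 rad) or (distance between bracket1 and pocket3 below 0.011 m and angle between the x axis of bracket1 and the y axis of pocket3, either way round below 0.2 rad) or (distance between bracket1 and pocket4 below 0.011 m and angle between the x axis of bracket1 and the y axis of pocket4, either way round below 0.2 rad)) and ((distance between bracket2 and pocket1 below 0.011 m and angle between the x axis of bracket2 and the y axis of pocket1, either way round below 0.2 rad) or (distance between bracket2 and pocket2 below 0.011 m and angle between the x axis of bracket2 and the y axis of pocket2, either way round below 0.2 rad) or (distance between bracket2 and pocket3 below 0.011 m and angle between the x axis of bracket2 and the y axis of pocket3, either way round below 0.2 rad) or (distance between bracket2 and pocket4 below 0.011 m and angle between the x axis of bracket2 and the y axis of pocket4, either way round below 0.2 rad)) and ((distance between bracket3 and pocket1 below 0.011 m and angle between the x axis of bracket3 and the y axis of pocket1, either way round below 0.2 rad) or (distance between bracket3 and pocket2 below 0.011 m and angle between the x axis of bracket3 and the y axis of pocket2, either way round below 0.2 rad) or (distance between bracket3 and pocket3 below 0.011 m and angle between the x axis of bracket3 and the y axis of pocket3, either way round below 0.2 rad) or (distance between bracket3 and pocket4 below 0.011 m and angle between the x axis of bracket3 and the y axis of pocket4, either way round below 0.2 rad)) and ((distance between bracket4 and pocket1 below 0.011 m and angle between the x axis of bracket4 and the y axis of pocket1, either way round below 0.2 rad) or (distance between bracket4 and pocket2 below 0.011 m and angle between the x axis of bracket4 and the y axis of pocket2, either way round below 0.2 rad) or (distance between bracket4 and pocket3 below 0.011 m and angle between the x axis of bracket4 and the y axis of pocket3, either way round below 0.2 rad) or (distance between bracket4 and pocket4 below 0.011 m and angle between the x axis of bracket4 and the y axis of pocket4, either way round below 0.2 rad))), for 0.2 s.
At the end, for the whole second after the job is handed in: The carriage is home (within 4 mm) and its button has popped up (within 2 mm), the key stands upright in its slot, tip within 8 mm of its home, and every bracket present lies flat in a pocket, nut up, within 11 mm of the pocket's centre and 0.2 rad of its length; all at rest (value of joint carriage below 0.004 m and value of joint release below 0.002 m and distance between key and key_home below 0.008 m and angle between key's own z axis and vertical below 0.12 rad and linear speed of each of key, bracket1, bracket2, bracket3, bracket4 below 0.02 m/s and ((distance between bracket1 and pocket1 below 0.011 m and angle between the x axis of bracket1 and the y axis of pocket1, either way round below 0.2 rad) or (distance between bracket1 and pocket2 below 0.011 m and angle between the x axis of bracket1 and the y axis of pocket2, either way round below 0.2 rad) or (distance between bracket1 and pocket3 below 0.011 m and angle between the x axis of bracket1 and the y axis of pocket3, either way round below 0.2 rad) or (distance between bracket1 and pocket4 below 0.011 m and angle between the x axis of bracket1 and the y axis of pocket4, either way round below 0.2 rad)) and ((distance between bracket2 and pocket1 below 0.011 m and angle between the x axis of bracket2 and the y axis of pocket1, either way round below 0.2 rad) or (distance between bracket2 and pocket2 below 0.011 m and angle between the x axis of bracket2 and the y axis of pocket2, either way round below 0.2 rad) or (distance between bracket2 and pocket3 below 0.011 m and angle between the x axis of bracket2 and the y axis of pocket3, either way round below 0.2 rad) or (distance between bracket2 and pocket4 below 0.011 m and angle between the x axis of bracket2 and the y axis of pocket4, either way round below 0.2 rad)) and ((distance between bracket3 and pocket1 below 0.011 m and angle between the x axis of bracket3 and the y axis of pocket1, either way round below 0.2 rad) or (distance between bracket3 and pocket2 below 0.011 m and angle between the x axis of bracket3 and the y axis of pocket2, either way round below 0.2 rad) or (distance between bracket3 and pocket3 below 0.011 m and angle between the x axis of bracket3 and the y axis of pocket3, either way round below 0.2 rad) or (distance between bracket3 and pocket4 below 0.011 m and angle between the x axis of bracket3 and the y axis of pocket4, either way round below 0.2 rad)) and ((distance between bracket4 and pocket1 below 0.011 m and angle between the x axis of bracket4 and the y axis of pocket1, either way round below 0.2 rad) or (distance between bracket4 and pocket2 below 0.011 m and angle between the x axis of bracket4 and the y axis of pocket2, either way round below 0.2 rad) or (distance between bracket4 and pocket3 below 0.011 m and angle between the x axis of bracket4 and the y axis of pocket3, either way round below 0.2 rad) or (distance between bracket4 and pocket4 below 0.011 m and angle between the x axis of bracket4 and the y axis of pocket4, either way round below 0.2 rad)) and angle between each of bracket1, bracket2, bracket3, bracket4's own z axis and vertical below 0.1 rad); the robot touches nothing.
It fails at once if a bystander is shifted more than 50 mm (distance of any of ring_gauge, cleaner, jar, tape, vee_block from where it was at the start of the episode above 0.05 m).
It fails at once if a bystander is tipped over (angle between any of ring_gauge, cleaner, jar, tape, vee_block's own z axis and vertical above 0.5 rad).
Of bracket1, bracket2, bracket3, bracket4 only 3 to 4 are there at a start; the rules pass over those that are not, and their reading is None.
At some moment in a run one of bracket1, bracket2, bracket3, bracket4 may be knocked a few centimetres aside while the robot is not near it.
It also fails if it takes over 210 s, if anything falls off the work surface, if the arm or the gripper's body presses on something with over 40 N, if the wrist force passes 120 N, or if a joint passes its speed limit or range.

## Working session

There is one attempt and no reset: what is moved stays moved. The work goes in short steps, Python scripts to look and compute and a tool call to move; the robot and the scene stay as the last step left them, time stands still between calls to the robot, and variables do not carry over. Pictures are saved under pics/ and viewed, about 12 in all and at most 16, crops included, and the job is handed in when it is done.

Besides the shell and the picture viewer there is one more tool, called after "Request:" as name([rows], argument=value, ...), one row to a line, values as JSON. play_rows: Moves the arm, as the interface text tells. Its arguments: {"type":"object","properties":{"commands":{"type":"array"},"gripper":{"type":"number"}},"required":["commands"]}

```bash
ls; mkdir -p pics; cat > h.py <<'E'
from rig import *
import numpy as np, cv2
def cap(n):
    s=read_state(); c=capture(n)
    if n=='wrist':
        T=np.eye(4);T[:3,:3]=np.array(s['tcp_rot']);T[:3,3]=s['position']
        c['cam_to_world']=T@np.array(c['hand_eye'])
    c['T']=np.array(c['cam_to_world']);return c
def cloud(c):
    h,w=c['depth'].shape
    u,v=np.meshgrid(np.arange(w),np.arange(h))
    p=cv2.undistortPoints(np.stack([u,v],-1).reshape(-1,1,2).astype(float),np.array(c['mtx']),np.array(c['dist_coeffs'])).reshape(h,w,2)
    d=c['depth'][...,None]
    P=np.concatenate([p*d,d],-1)
    return P@c['T'][:3,:3].T+c['T'][:3,3]
def save(c,n): cv2.imwrite('pics/'+n,c['frame'][...,::-1])
E
python3 - <<'E'
from h import *
import pickle
s=read_state();print(s)
for n in('scene','top'):
    c=cap(n);save(c,n+'0.png');pickle.dump(c,open(n+'0.pkl','wb'));print(np.round(c['T'],3),c['mtx'],c['dist_coeffs'])
a=[cv2.imread('pics/%s0.png'%n) for n in('scene','top')]
E
```

```text
pics
{'time_s': 0.0, 'joint_positions': array([ 5.62367807e+01,  3.02793987e+01,  8.21564340e+01, -3.10912622e-04,
        6.76873985e+01, -1.02267481e+01]), 'qvel': array([-0.08241024,  0.08650142, -0.11276293,  0.03290251,  0.0049106 ,
       -0.08987724]), 'tau': array([-1.38964402e-03, -4.40049469e+01, -1.76588380e+01,  6.31736079e-02,
        5.82755136e-02, -1.60898462e-04]), 'position': array([0.24917227, 0.5724497 , 0.24656666]), 'tcp_rot': array([[ 3.99329580e-01, -1.19115377e-03, -9.16806669e-01],
       [ 9.16804997e-01, -1.79083044e-03,  3.99331179e-01],
       [-2.11751013e-03, -9.99997687e-01,  3.76924163e-04]]), 'force': array([0.20022495, 0.18452292, 0.22763288]), 'moment': array([-0.01177478, -0.00894749, -0.00218624]), 'opening': 0.9964644922105491}
[[ 0.806  0.378 -0.456  1.153]
 [ 0.592 -0.501  0.631 -0.872]
 [ 0.01  -0.779 -0.627  0.943]
 [ 0.     0.     0.     1.   ]] [[416.93885184   0.         252.50178545]
 [  0.         416.93885184 193.69041346]
 [  0.           0.           1.        ]] [0.01483276 0.         0.         0.         0.        ]
[[ 0.015 -0.996  0.086  0.438]
 [-0.999 -0.017 -0.03   0.007]
 [ 0.032 -0.086 -0.996  1.002]
 [ 0.     0.     0.     1.   ]] [[365.49637359   0.         247.43958248]
 [  0.         365.49637359 201.00386932]
 [  0.           0.           1.        ]] [0.00146024 0.         0.         0.         0.        ]
```

View pics/scene0.png

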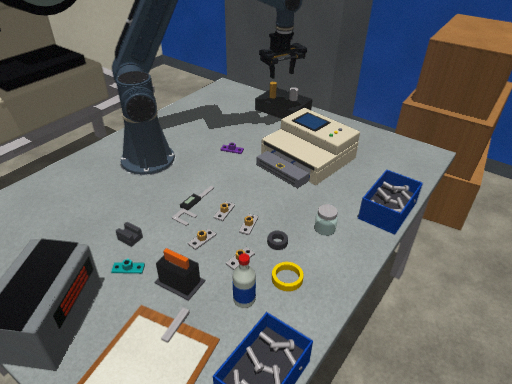

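View pics/top0.png

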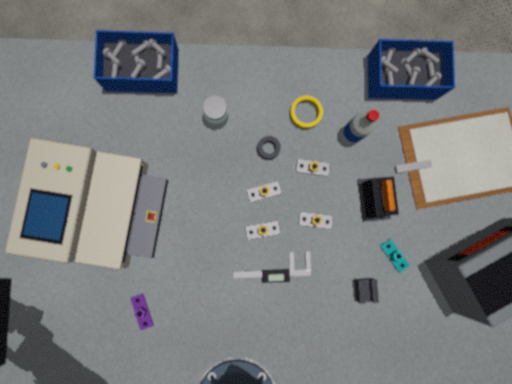

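The top view shows four grey brackets with brass nuts at (264,191), (313,167), (263,230) and (315,220). The purple look-alike at (141,311) and the turquoise one at (394,255) are not part of the job. The key is at (388,195) and the lip with its button well at (150,216). Next I measure these.

```bash
cat >> h.py <<'E'
def comps(m,P,amin=8):
    n,l,st,ce=cv2.connectedComponentsWithStats(m.astype(np.uint8))
    for i in range(1,n):
        if st[i,4]>=amin:
            Q=P[l==i];r=cv2.minAreaRect((Q[:,:2]*1000).astype(np.float32))
            yield ce[i],st[i,4],Q,r
def show(name,m,P,amin=8):
    for c,a,Q,r in comps(m,P,amin):
        (x,y),(w,h),an=r
        if w<h:w,h,an=h,w,an+90
        print(name,np.round(c,0),a,'med',np.round(np.median(Q,0),4),'z5/95',np.round(np.percentile(Q[:,2],[5,95]),3),'rect c',np.round([x,y],1),'L,W',np.round([w,h],1),'ang',round((an+90)%180-90,1))
E
python3 - <<'E'
from h import *
import pickle
for n in('top','scene'):
    c=pickle.load(open(n+'0.pkl','rb'));P=cloud(c)
    H=cv2.cvtColor(c['frame'],cv2.COLOR_RGB2HSV);h,s,v=[H[...,i].astype(int) for i in range(3)]
    z=P[...,2];x=P[...,0];y=P[...,1]
    br=(h>8)&(h<30)&(s>90)&(v>70)&(z<.06)&(z>.012)
    show(n+' brass',br,P,5)
    show(n+' handle',(h>3)&(h<15)&(s>180)&(z>.075)&(z<.14),P)
    show(n+' block',(v<60)&(z>.07)&(z<.09)&(y<-.2)&(y>-.6)&(x<.6),P,20)
    show(n+' lip',(z>.033)&(z<.047)&(y>.15),P,60)
    show(n+' roof',(z>.075)&(z<.085)&(y>.1),P,100)
    show(n+' roof2',(z>.12)&(z<.13)&(y>.1),P,100)
    show(n+' strap',(z>.004)&(z<.013)&(s<40)&(v>130)&(abs(y)<.25)&(x<.7)&(x>.3),P,20)
    show(n+' ring',(z>.018)&(z<.03)&(v<90)&(x>.4)&(abs(y)<.2),P,20)
c=pickle.load(open('top0.pkl','rb'))
cv2.imwrite('pics/crop1.png',cv2.resize(c['frame'][130:300,230:420,::-1],None,fx=4,fy=3.5))
E
```

```text
top brass [306. 111.] 400 med [ 0.7752 -0.1803  0.0234] z5/95 [0.015 0.027] rect c [ 775.9 -181.1] L,W [87.5 86.4] ang -43.1
top brass [314. 166.] 66 med [ 0.6211 -0.1992  0.0264] z5/95 [0.022 0.03 ] rect c [ 621.1 -200.8] L,W [23.7 22.4] ang 89.6
top brass [264. 191.] 61 med [ 0.5502 -0.066   0.0272] z5/95 [0.024 0.03 ] rect c [550.6 -65.3] L,W [24.4 20.9] ang -44.1
top brass [150. 216.] 56 med [0.4783 0.2319 0.038 ] z5/95 [0.021 0.041] rect c [477.5 230.7] L,W [25.4 24.9] ang 81.6
top brass [316. 220.] 62 med [ 0.4747 -0.2064  0.0271] z5/95 [0.024 0.029] rect c [ 474.6 -208. ] L,W [24.6 21.5] ang -88.5
top brass [262. 230.] 58 med [ 0.4456 -0.0621  0.0274] z5/95 [0.025 0.03 ] rect c [445.8 -63.3] L,W [24.5 20.8] ang -42.1
top handle [388. 196.] 205 med [ 0.5363 -0.3681  0.1046] z5/95 [0.08  0.115] rect c [ 537.1 -380.8] L,W [76.1 31.4] ang 6.2
top handle [483. 242.] 252 med [ 0.4213 -0.6021  0.1126] z5/95 [0.094 0.13 ] rect c [ 423.6 -606.6] L,W [133.1   3.8] ang -60.9
top block [379. 198.] 461 med [ 0.5291 -0.356   0.0788] z5/95 [0.074 0.082] rect c [ 535.4 -371.4] L,W [98.8 58.4]
[... 6686 characters left out ...]
77   0.009 ] z5/95 [0.004 0.012] rect c [560.5 -55.7] L,W [106.2  60.3] ang -71.5
scene strap [201. 239.] 132 med [ 0.4832 -0.221   0.0096] z5/95 [0.006 0.012] rect c [ 477.6 -205.6] L,W [88.6 41.3] ang 80.4
scene strap [248. 250.] 49 med [ 0.6292 -0.1625  0.0086] z5/95 [0.004 0.011] rect c [ 621.6 -163.6] L,W [51.1 23.5] ang 4.4
scene strap [233. 262.] 82 med [ 0.6174 -0.2286  0.0096] z5/95 [0.007 0.012] rect c [ 617.2 -224.8] L,W [42.3 36.7] ang -2.8
scene ring [377. 221.] 116 med [0.894  0.1814 0.0239] z5/95 [0.019 0.03 ] rect c [895.5 180.8] L,W [126.6  22.9] ang 6.4
scene ring [277. 238.] 182 med [ 0.6774 -0.0793  0.0252] z5/95 [0.019 0.028] rect c [677.5 -78.4] L,W [60.5 58.5] ang 14.0
```

View pics/crop1.png

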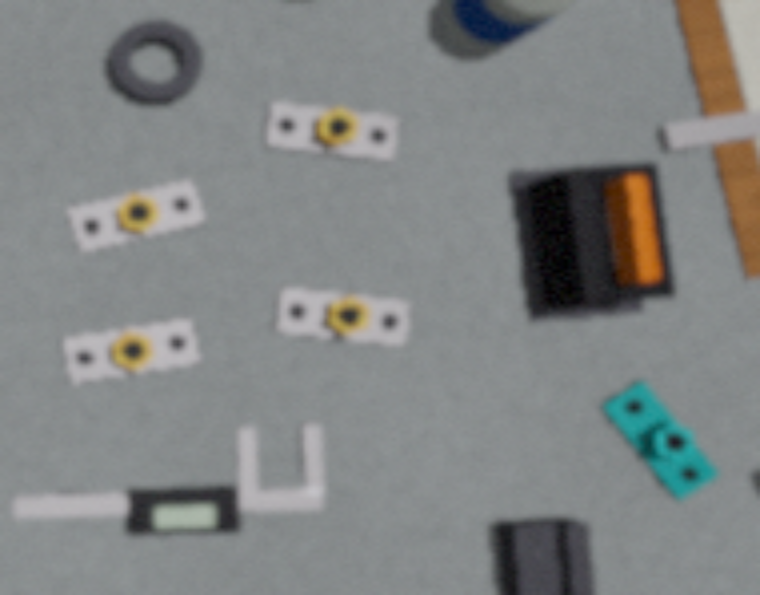

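The enlarged crop confirms it: four light-grey straps with brass nuts are the brackets, and turquoise and purple are the decoys. Now I move above the key.

Request:
play_rows([
  [[0.145,-0.47,0.03],[0,0,-1.31]],
  [[0.145,-0.47,0.03],[0,0,-1.31]],
  [[0.145,-0.47,0.03],[0,0,-1.31]],
  [[0.145,-0.47,0.03],[0,0,-1.31]],
  [[0.145,-0.47,0.03],[0,0,-1.31]],
  [[0.145,-0.47,0.03],[0,0,-1.31]],
  [[0.145,-0.47,0.03],[0,0,-1.31]],
  [[0.145,-0.47,0.03],[0,0,-1.31]],
  [[0.145,-0.47,0.03],[0,0,-1.31]],
])

```text
time_s: 1.23
position: [0.3962, 0.0997, 0.2778]
tcp_rot: [[0.988, 0.001, 0.157], [-0.157, -0.001, 0.988], [0.002, -1.0, -0.0]]
force: [0.3, -0.3, 0.4]
opening: 1.002
```

Request:
play_rows([
  [[0.143,-0.475,0.0],[0,0,-1.313]],
  [[0.143,-0.475,0.0],[0,0,-1.313]],
  [[0.143,-0.475,0.0],[0,0,-1.313]],
  [[0.143,-0.475,0.0],[0,0,-1.313]],
  [[0.143,-0.475,0.0],[0,0,-1.313]],
  [[0.143,-0.475,0.0],[0,0,-1.313]],
  [[0.143,-0.475,0.0],[0,0,-1.313]],
  [[0.143,-0.475,0.0],[0,0,-1.313]],
  [[0.143,-0.475,0.0],[0,0,-1.313]],
  [[0.143,-0.475,0.0],[0,0,-1.313]],
])

```text
time_s: 2.48
position: [0.5375, -0.3701, 0.2764]
tcp_rot: [[0.109, -0.002, 0.994], [-0.994, 0.003, 0.109], [-0.003, -1.0, -0.002]]
force: [-0.2, -0.3, -0.7]
opening: 0.999
```

```bash
cat >> h.py <<'E'
def hsv(c):
    H=cv2.cvtColor(c['frame'],cv2.COLOR_RGB2HSV);return [H[...,i].astype(int) for i in range(3)]
def pose():
    s=read_state();R=np.array(s['tcp_rot']);print('t',round(s['time_s'],2),'p',np.round(s['position'],4),'head',round(np.degrees(np.arctan2(R[1,0],R[0,0])),2),'down',np.round(R[:,1],3),'F',np.round(s['force'],1),'open',round(s['opening']*.087,4),'j',np.round(s['joint_positions'],0))
E
python3 - <<'E'
from h import *
pose()
c=cap('wrist');save(c,'w1.png');P=cloud(c);h,s,v=hsv(c);z=P[...,2]
show('handle top',(h>3)&(h<18)&(s>150)&(z>.108),P,50)
show('block top',(z>.076)&(z<.086),P,100)
E
```

```text
t 2.48 p [ 0.5375 -0.3701  0.2764] head -83.77 down [-0.002  0.003 -1.   ] F [-0.2 -0.3 -0.7] open 0.0869 j [-44.  31.  76.   0.  73.  39.]
handle top [257. 182.] 831 med [ 0.539  -0.3724  0.1138] z5/95 [0.112 0.115] rect c [ 552.5 -371.2] L,W [103.2  13.9] ang 6.1
block top [226.  33.] 166 med [ 0.6941 -0.3231  0.0808] z5/95 [0.077 0.085] rect c [ 700.5 -318.9] L,W [56.5 20.6] ang -68.7
block top [257. 174.] 2926 med [ 0.5422 -0.3687  0.0801] z5/95 [0.079 0.081] rect c [ 536.3 -372.8] L,W [100.3  59.9] ang 6.3
```

View pics/w1.png

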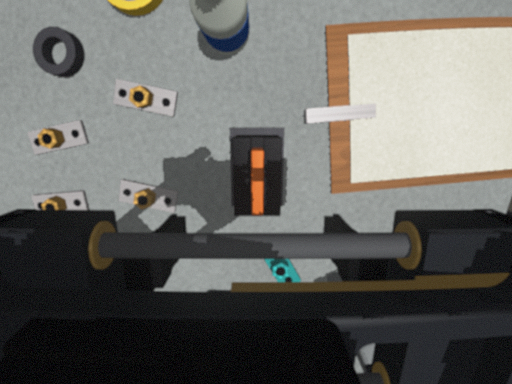

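The wrist view shows the key handle at (257,182), centred under the tool, with the jaws across it. Descend and grip.

Request:
play_rows([
  [[-0.001,-0.0025,-0.06],[0,0,0]],
  [[-0.001,-0.0025,-0.11],[0,0,0]],
  [[-0.001,-0.0025,-0.145],[0,0,0]],
  [[-0.001,-0.0025,-0.164],[0,0,0]],
  [[-0.001,-0.0025,-0.164],[0,0,0]],
  [[-0.001,-0.0025,-0.164],[0,0,0]],
])

```text
time_s: 3.28
position: [0.5376, -0.3749, 0.1154]
tcp_rot: [[0.108, 0.002, 0.994], [-0.994, -0.002, 0.108], [0.002, -1.0, 0.002]]
force: [-0.4, 0.1, 0.8]
opening: 1.0
```

Request:
play_rows([
  [[0,0,0],[0,0,0]],
  [[0,0,0],[0,0,0]],
  [[0,0,0],[0,0,0]],
  [[0,0,0],[0,0,0]],
  [[0,0,0],[0,0,0]],
  [[0,0,0],[0,0,0]],
], gripper=0)

```text
time_s: 4.03
position: [0.5365, -0.3745, 0.1135]
tcp_rot: [[0.108, -0.0, 0.994], [-0.994, 0.0, 0.108], [-0.0, -1.0, -0.0]]
force: [1.2, 0.2, 0.6]
opening: 0.402
```

Request:
play_rows([
  [[0,0,0.02],[0,0,0]],
  [[0,0,0.05],[0,0,0]],
  [[0,0,0.09],[0,0,0]],
  [[0,0,0.12],[0,0,0]],
  [[0,0,0.12],[0,0,0]],
])

```text
time_s: 4.65
position: [0.5379, -0.3757, 0.2365]
tcp_rot: [[0.108, 0.005, 0.994], [-0.994, -0.005, 0.108], [0.005, -1.0, 0.004]]
force: [-0.5, -0.6, 0.3]
opening: 0.002
```

```bash
python3 - <<'E'
from h import *
pose()
c=cap('wrist');P=cloud(c);h,s,v=hsv(c);z=P[...,2]
show('handle',(h>3)&(h<18)&(s>150)&(z>.2),P,50)
show('block top',(z>.076)&(z<.086),P,100)
E
```

```text
t 4.65 p [ 0.5379 -0.3757  0.2365] head -83.82 down [ 0.005 -0.005 -1.   ] F [-0.5 -0.6  0.3] open 0.0002 j [-45.  33.  78.   0.  68.  39.]
block top [215.  22.] 235 med [ 0.6939 -0.3227  0.0812] z5/95 [0.077 0.085] rect c [ 699.3 -317.9] L,W [54.5 18.6] ang -73.3
block top [251. 174.] 3111 med [ 0.5508 -0.3709  0.08  ] z5/95 [0.079 0.081] rect c [ 544.3 -371.8] L,W [83.8 60.1] ang 6.2
```

The fingers close slower than I allowed, so I lifted without the key. I reopen and retry.

Request:
play_rows([
  [[-0.001,0.002,0],[0,0,0]],
  [[-0.001,0.002,0],[0,0,0]],
  [[-0.001,0.002,0],[0,0,0]],
  [[-0.001,0.002,0],[0,0,0]],
  [[-0.001,0.002,0],[0,0,0]],
  [[-0.001,0.002,0],[0,0,0]],
], gripper=0.045)

```text
time_s: 5.45
position: [0.5356, -0.3725, 0.2336]
tcp_rot: [[0.108, 0.0, 0.994], [-0.994, -0.0, 0.108], [0.0, -1.0, 0.0]]
force: [-0.1, -0.2, 0.4]
opening: 0.503
```

```bash
python3 - <<'E'
from h import *
pose()
c=cap('wrist');save(c,'w2.png');P=cloud(c);h,s,v=hsv(c);z=P[...,2]
show('handle top',(h>3)&(h<18)&(s>150)&(z>.108)&(z<.12),P,50)
show('handle',(h>3)&(h<18)&(s>150)&(z>.08),P,50)
c=cap('top');P=cloud(c);h,s,v=hsv(c);z=P[...,2]
show('handle',(h>3)&(h<15)&(s>180)&(z>.075)&(z<.14),P)
E
```

```text
t 5.45 p [ 0.5356 -0.3725  0.2336] head -83.83 down [ 0. -0. -1.] F [-0.1 -0.2  0.4] open 0.0438 j [-45.  33.  79.   0.  68.  39.]
handle top [255. 189.] 1038 med [ 0.5395 -0.3724  0.1139] z5/95 [0.113 0.115] rect c [ 537.5 -372.7] L,W [73.9 13.2] ang 5.7
handle [255. 188.] 1103 med [ 0.5401 -0.3722  0.1139] z5/95 [0.102 0.115] rect c [ 547.2 -371.2] L,W [109.1  16.8] ang 6.5
handle [386. 210.] 9 med [ 0.4999 -0.3708  0.0848] z5/95 [0.08  0.099] rect c [ 499.3 -373.3] L,W [9.8 3.7] ang 57.6
handle [392. 210.] 12 med [ 0.4992 -0.3779  0.1118] z5/95 [0.078 0.115] rect c [ 500.2 -380.1] L,W [18.6  3. ] ang 89.6
```

Request:
play_rows([
  [[0.002,0,-0.05],[0,0,0]],
  [[0.002,0,-0.095],[0,0,0]],
  [[0.002,0,-0.122],[0,0,0]],
  [[0.002,0,-0.122],[0,0,0]],
  [[0.002,0,-0.122],[0,0,0]],
])

```text
time_s: 6.18
position: [0.5383, -0.3732, 0.1127]
tcp_rot: [[0.108, 0.002, 0.994], [-0.994, -0.002, 0.108], [0.002, -1.0, 0.001]]
force: [0.8, -0.6, 0.7]
opening: 0.516
```

Request:
play_rows([
  [[0,0,0],[0,0,0]],
  [[0,0,0],[0,0,0]],
  [[0,0,0],[0,0,0]],
  [[0,0,0],[0,0,0]],
  [[0,0,0],[0,0,0]],
  [[0,0,0],[0,0,0]],
  [[0,0,0],[0,0,0]],
], gripper=0)

```text
time_s: 7.05
position: [0.5376, -0.3726, 0.1119]
tcp_rot: [[0.108, 0.0, 0.994], [-0.994, -0.0, 0.108], [0.0, -1.0, 0.0]]
force: [-0.5, -0.3, 3.4]
opening: 0.156
```

Gripped at 13.6 mm, which matches the 14 mm handle. Lift and carry it towards the lip, stopping short to look at the well.

Request:
play_rows([
  [[0,0,0.03],[0,0,0]],
  [[0,0,0.08],[0,0,0]],
  [[0,0,0.125],[0,0,0]],
  [[0,0,0.125],[0,0,0]],
  [[-0.03,0.06,0.125],[0,0,0]],
  [[-0.06,0.12,0.125],[0,0,0]],
  [[-0.08,0.18,0.125],[0,0,0]],
  [[-0.1,0.235,0.125],[0,0,0]],
  [[-0.11,0.29,0.125],[0,0,0]],
  [[-0.115,0.35,0.125],[0,0,0]],
])

```text
time_s: 8.3
position: [0.4204, -0.0205, 0.2352]
tcp_rot: [[0.106, -0.003, 0.994], [-0.994, 0.001, 0.106], [-0.002, -1.0, -0.003]]
force: [0.9, -0.2, -1.4]
opening: 0.16
```

Request:
play_rows([
  [[-0.01,0.05,0],[0,0,0]],
  [[-0.02,0.11,0],[0,0,0]],
  [[-0.025,0.17,0],[0,0,0]],
  [[-0.025,0.22,0],[0,0,0]],
  [[-0.025,0.25,0],[0,0,0]],
  [[-0.025,0.25,0],[0,0,0]],
  [[-0.025,0.25,0],[0,0,0]],
])

```text
time_s: 9.18
position: [0.3966, 0.2267, 0.2355]
tcp_rot: [[0.108, -0.003, 0.994], [-0.994, -0.001, 0.108], [0.001, -1.0, -0.003]]
force: [0.3, 0.1, -1.3]
opening: 0.159
```

```bash
python3 - <<'E'
from h import *
pose()
c=cap('wrist');save(c,'w3.png');P=cloud(c);h,s,v=hsv(c);z=P[...,2]
show('yel',(h>18)&(h<40)&(s>120)&(v>90)&(z<.06),P,20)
show('lip',(z>.035)&(z<.045)&(s<60),P,100)
c=cap('top');P=cloud(c);h,s,v=hsv(c);z=P[...,2]
show('topyel',(h>8)&(h<40)&(s>120)&(z<.06)&(P[...,1]>.1),P,20)
E
```

```text
t 9.18 p [0.3966 0.2267 0.2355] head -83.81 down [-0.003 -0.001 -1.   ] F [ 0.3  0.1 -1.3] open 0.0139 j [ 16.  18. 106.  -0.  56. 100.]
yel [498.  80.] 169 med [ 0.5516 -0.0629  0.0277] z5/95 [0.026 0.029] rect c [550.3 -73.1] L,W [42.5 25.4] ang 81.5
yel [257. 109.] 111 med [0.4786 0.232  0.0404] z5/95 [0.039 0.042] rect c [476.7 231.5] L,W [26.3 24.8] ang -9.4
yel [475. 162.] 146 med [ 0.4465 -0.0598  0.0278] z5/95 [0.026 0.029] rect c [444.5 -70.2] L,W [44.3 24.1] ang 78.9
lip [250.  96.] 9010 med [0.4977 0.2446 0.0399] z5/95 [0.039 0.041] rect c [478.4 242.4] L,W [213.2  62.9] ang -8.3
```

View pics/w3.png

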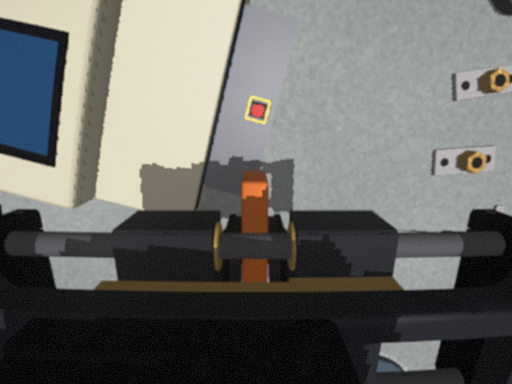

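The wrist view shows the yellow-edged well with the red button at (257,109). It lies at (0.4768, 0.2315), z 0.040, which agrees with the lip outline. I go above it.

Request:
play_rows([
  [[0.04,0.005,0],[0,0,0]],
  [[0.08,0.005,-0.03],[0,0,0]],
  [[0.08,0.005,-0.065],[0,0,0]],
  [[0.08,0.005,-0.065],[0,0,0]],
  [[0.08,0.005,-0.065],[0,0,0]],
  [[0.08,0.005,-0.065],[0,0,0]],
])

```text
time_s: 10.02
position: [0.4782, 0.2325, 0.1731]
tcp_rot: [[0.107, 0.003, 0.994], [-0.994, 0.001, 0.107], [-0.0, -1.0, 0.003]]
force: [-0.4, 0.6, -0.9]
opening: 0.161
```

```bash
python3 - <<'E'
from h import *
pose()
for n in('scene',):
    c=cap(n);P=cloud(c);h,s,v=hsv(c)
    show('handle',(h>3)&(h<16)&(s>170)&(P[...,1]>.1)&(P[...,1]<.4)&(P[...,2]>.08)&(P[...,0]<.6),P,20)
    cv2.imwrite('pics/s1.png',cv2.resize(c['frame'][110:210,220:350,::-1],None,fx=5,fy=5))
E
```

```text
t 10.03 p [0.4782 0.2325 0.1731] head -83.83 down [ 0.003  0.001 -1.   ] F [-0.4  0.6 -0.9] open 0.014 j [ 14.  29. 100.   0.  51.  98.]
handle [287. 140.] 76 med [0.5064 0.2307 0.163 ] z5/95 [0.148 0.178] rect c [504.3 232. ] L,W [30.4 15.4] ang -1.1
handle [274. 138.] 28 med [0.4557 0.2235 0.1565] z5/95 [0.145 0.165] rect c [456.3 224.5] L,W [22.6  8.1] ang 6.6
```

View pics/s1.png

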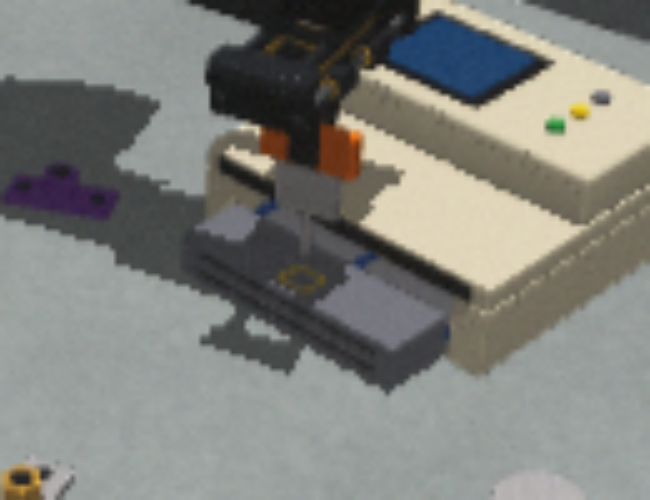

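The key hangs vertically with its pin over the yellow well at (300,278) in the crop. I lower it in steps.

Request:
play_rows([
  [[-0.001,-0.001,-0.015],[0,0,0]],
  [[-0.001,-0.001,-0.03],[0,0,0]],
  [[-0.001,-0.001,-0.036],[0,0,0]],
  [[-0.001,-0.001,-0.036],[0,0,0]],
  [[-0.001,-0.001,-0.036],[0,0,0]],
])

```text
time_s: 10.7
position: [0.4768, 0.2316, 0.1356]
tcp_rot: [[0.108, 0.0, 0.994], [-0.994, 0.0, 0.108], [-0.0, -1.0, 0.0]]
force: [-0.1, 0.9, -0.4]
opening: 0.161
```

Request:
play_rows([
  [[0,0,-0.004],[0,0,0]],
  [[0,0,-0.008],[0,0,0]],
  [[0,0,-0.012],[0,0,0]],
  [[0,0,-0.012],[0,0,0]],
  [[0,0,-0.012],[0,0,0]],
])

```text
time_s: 11.32
position: [0.4771, 0.2316, 0.1239]
tcp_rot: [[0.107, 0.001, 0.994], [-0.994, 0.0, 0.107], [-0.0, -1.0, 0.001]]
force: [0.3, 0.4, 4.0]
opening: 0.156
```

The upward force is about 5 N, so the button is down. I pull along the scanner's -x, direction (-0.144, -0.990).

Request:
play_rows([
  [[-0.001,-0.008,-0.001],[0,0,0]],
  [[-0.003,-0.018,-0.001],[0,0,0]],
  [[-0.005,-0.03,-0.001],[0,0,0]],
  [[-0.007,-0.045,-0.001],[0,0,0]],
  [[-0.009,-0.062,-0.001],[0,0,0]],
  [[-0.012,-0.08,-0.001],[0,0,0]],
  [[-0.014,-0.098,-0.001],[0,0,0]],
  [[-0.016,-0.112,-0.001],[0,0,0]],
  [[-0.018,-0.122,-0.001],[0,0,0]],
  [[-0.018,-0.1235,-0.001],[0,0,0]],
])

```text
time_s: 12.58
position: [0.4593, 0.1082, 0.1235]
tcp_rot: [[0.105, 0.003, 0.994], [-0.994, 0.002, 0.105], [-0.002, -1.0, 0.003]]
force: [0.3, 4.6, 10.8]
opening: 0.158
```

```bash
python3 - <<'E'
from h import *
pose()
for n in('top','scene'):
    c=cap(n);P=cloud(c);h,s,v=hsv(c)
    if n=='top':show('lip',(P[...,2]>.035)&(P[...,2]<.045)&(P[...,1]<.28)&(P[...,1]>0)&(P[...,0]<.7),P,100)
    else: show('yel',(h>8)&(h<30)&(s>90)&(v>70)&(P[...,2]>.03)&(P[...,2]<.05)&(P[...,0]<.6),P,10)
E
```

```text
t 12.57 p [0.4593 0.1082 0.1235] head -83.99 down [ 0.003  0.002 -1.   ] F [ 0.3  4.6 10.8] open 0.0138 j [ -0.  31. 110.   0.  39.  83.]
lip [197. 190.] 279 med [0.5484 0.1123 0.0387] z5/95 [0.036 0.041] rect c [548.3 109.8] L,W [64.  36.1] ang 87.7
lip [183. 249.] 185 med [0.3934 0.1436 0.0387] z5/95 [0.036 0.041] rect c [394.3 143.8] L,W [39.3 33.3] ang 81.8
yel [257. 179.] 13 med [0.4625 0.1061 0.0416] z5/95 [0.039 0.044] rect c [462.4 112.2] L,W [31.9 18.8] ang 2.5
```

The lip has moved by exactly 120 mm, judging by the point (0.548, 0.110) on its midline. I centre the pin, lift out and go back to the block.

Request:
play_rows([
  [[0.0,0.0,0],[0,0,0]],
  [[0.001,0.005,0],[0,0,0]],
  [[0.001,0.005,0.02],[0,0,0]],
  [[0.001,0.005,0.06],[0,0,0]],
  [[0.001,0.005,0.115],[0,0,0]],
  [[0.001,0.0,0.115],[0,0,0]],
  [[0.01,-0.06,0.115],[0,0,0]],
  [[0.02,-0.12,0.115],[0,0,0]],
  [[0.03,-0.18,0.115],[0,0,0]],
  [[0.04,-0.24,0.115],[0,0,0]],
])

```text
time_s: 13.92
position: [0.4971, -0.1336, 0.2354]
tcp_rot: [[0.107, -0.004, 0.994], [-0.994, 0.002, 0.107], [-0.002, -1.0, -0.004]]
force: [0.7, 0.2, -1.6]
opening: 0.159
```

Request:
play_rows([
  [[0.01,-0.06,0],[0,0,0]],
  [[0.02,-0.12,0],[0,0,0]],
  [[0.03,-0.18,0],[0,0,0]],
  [[0.038,-0.23,0],[0,0,0]],
  [[0.038,-0.24,0],[0,0,0.003]],
  [[0.038,-0.24,0],[0,0,0.003]],
  [[0.038,-0.24,0],[0,0,0.003]],
])

```text
time_s: 14.8
position: [0.5358, -0.3699, 0.2364]
tcp_rot: [[0.112, -0.002, 0.994], [-0.994, 0.003, 0.112], [-0.003, -1.0, -0.002]]
force: [0.3, 0.0, -1.8]
opening: 0.159
```

```bash
python3 - <<'E'
from h import *
pose()
for n in('top','wrist','scene'):
    c=cap(n);P=cloud(c);h,s,v=hsv(c);z=P[...,2]
    m=(h>3)&(h<18)&(s>150)&(z>.15)&(z<.3)&(P[...,1]<-.3)
    show(n+' handle',m,P,30)
    show(n+' handletop',m&(z>.228),P,30)
    if n=='wrist':save(c,'w4.png')
    if n=='scene':
        cv2.imwrite('pics/s2.png',cv2.resize(c['frame'][170:310,120:280,::-1],None,fx=4,fy=4))
E
```

```text
t 14.8 p [ 0.5358 -0.3699  0.2364] head -83.59 down [-0.002  0.003 -1.   ] F [ 0.3  0.  -1.8] open 0.0139 j [-44.  33.  79.   0.  69.  39.]
wrist handle [254. 203.] 1602 med [ 0.562  -0.3672  0.2386] z5/95 [0.22 0.24] rect c [ 559.1 -367.1] L,W [28.2 16.9] ang 7.7
wrist handle [254. 270.] 531 med [ 0.5239 -0.3715  0.2389] z5/95 [0.238 0.24 ] rect c [ 523.4 -371.6] L,W [15.  14.8] ang 6.5
wrist handletop [254. 205.] 1446 med [ 0.5607 -0.3673  0.2387] z5/95 [0.235 0.24 ] rect c [ 559.2 -367.5] L,W [28.  15.3] ang 6.8
wrist handletop [254. 270.] 531 med [ 0.5239 -0.3715  0.2389] z5/95 [0.238 0.24 ] rect c [ 523.4 -371.6] L,W [15.  14.8] ang 6.5
scene handle [178. 226.] 159 med [ 0.5649 -0.3708  0.231 ] z5/95 [0.211 0.242] rect c [ 559.5 -367.7] L,W [36.8 15.4] ang 8.3
scene handletop [177. 224.] 94 med [ 0.5635 -0.3686  0.2393] z5/95 [0.229 0.242] rect c [ 559.5 -367.7] L,W [36.8 15.4] ang 8.3
```

View pics/s2.png

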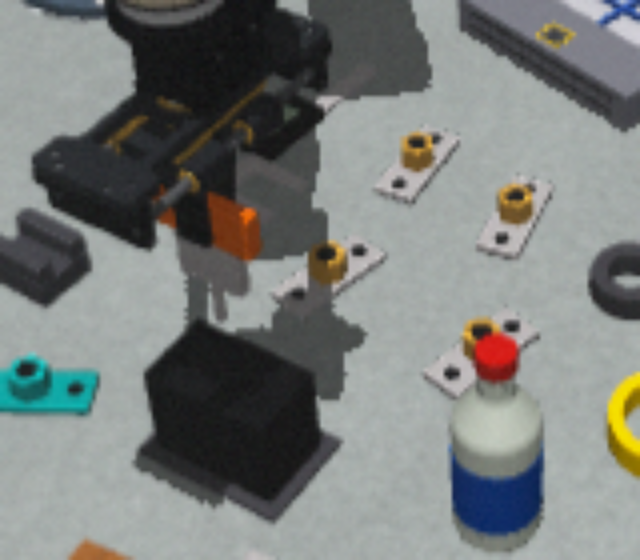

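The key sits as it was gripped (handle top 2.5 mm above the TCP, 2 mm before), upright above the block. Lower to just above the slot.

Request:
play_rows([
  [[0.001,-0.001,-0.02],[0,0,0]],
  [[0.001,-0.001,-0.04],[0,0,0]],
  [[0.001,-0.001,-0.04],[0,0,0]],
  [[0.001,-0.001,-0.04],[0,0,0]],
  [[0.001,-0.001,-0.04],[0,0,0]],
  [[0.001,-0.001,-0.04],[0,0,0]],
])

```text
time_s: 15.7
position: [0.5379, -0.3733, 0.1984]
tcp_rot: [[0.111, 0.001, 0.994], [-0.994, -0.001, 0.111], [0.001, -1.0, 0.001]]
force: [-0.4, 0.3, -1.5]
opening: 0.162
```

```bash
python3 - <<'E'
from h import *
pose()
c=cap('wrist');P=cloud(c);h,s,v=hsv(c);z=P[...,2]
m=(h>3)&(h<18)&(s>150)&(z>.18)&(z<.22)&(P[...,1]<-.3)
show('handle',m,P,30)
E
```

```text
t 15.7 p [ 0.5379 -0.3733  0.1984] head -83.65 down [ 0.001 -0.001 -1.   ] F [-0.4  0.3 -1.5] open 0.0141 j [-45.  36.  80.  -0.  64.  39.]
handle [254. 204.] 1536 med [ 0.5633 -0.3706  0.2003] z5/95 [0.188 0.201] rect c [ 560.9 -370.9] L,W [28.3 16.2] ang 6.2
handle [255. 270.] 538 med [ 0.5255 -0.3749  0.2004] z5/95 [0.199 0.201] rect c [ 525.3 -374.9] L,W [14.9 14.7] ang -83.1
```

Request:
play_rows([
  [[0,0.0005,-0.015],[0,0,0]],
  [[0,0.0005,-0.03],[0,0,0]],
  [[0,0.0005,-0.05],[0,0,0]],
  [[0,0.0005,-0.07],[0,0,0]],
  [[0,0.0005,-0.08],[0,0,0]],
  [[0,0.0005,-0.087],[0,0,0]],
  [[0,0.0005,-0.087],[0,0,0]],
])

```text
time_s: 16.62
position: [0.5373, -0.3722, 0.1118]
tcp_rot: [[0.111, -0.001, 0.994], [-0.994, 0.0, 0.111], [-0.001, -1.0, -0.001]]
force: [-2.6, 2.1, 4.8]
opening: 0.163
```

Request:
play_rows([
  [[0,0,0],[0,0,0]],
  [[0,0,0],[0,0,0]],
  [[0,0,0],[0,0,0]],
  [[0,0,0],[0,0,0]],
  [[0,0,0],[0,0,0]],
  [[0,0,0.04],[0,0,0]],
  [[0,0,0.09],[0,0,0]],
  [[0,0,0.12],[0,0,0]],
  [[-0.02,0.05,0.13],[0,0,-0.1]],
  [[-0.04,0.1,0.13],[0,0,-0.2]],
], gripper=0.055)

```text
time_s: 17.88
position: [0.4976, -0.2722, 0.2417]
tcp_rot: [[-0.094, 0.003, 0.996], [-0.996, -0.002, -0.094], [0.002, -1.0, 0.003]]
force: [-0.3, 1.3, -0.2]
opening: 0.636
```

Request:
play_rows([
  [[-0.024,0.055,-0.03],[0,0,-0.01]],
  [[-0.024,0.065,-0.06],[0,0,-0.01]],
  [[-0.024,0.065,-0.06],[0,0,-0.01]],
  [[-0.024,0.065,-0.06],[0,0,-0.01]],
  [[-0.024,0.065,-0.06],[0,0,-0.01]],
])

```text
time_s: 18.5
position: [0.4749, -0.2093, 0.1817]
tcp_rot: [[-0.1, 0.003, 0.995], [-0.995, -0.002, -0.1], [0.002, -1.0, 0.003]]
force: [0.1, 0.3, 1.0]
opening: 0.631
```

```bash
cat >> h.py <<'E'
def brackets(c,zo=0.,amin=25,rng=None):
    P=cloud(c);h,s,v=hsv(c);z=P[...,2]-zo
    nut=(h>8)&(h<32)&(s>80)&(v>60)&(z<.034)&(z>.022)
    if rng is not None:nut&=(P[...,0]>rng[0])&(P[...,0]<rng[1])&(P[...,1]>rng[2])&(P[...,1]<rng[3])
    for ce,a,Q,r in comps(cv2.dilate(nut.astype(np.uint8),np.ones((2,2))),P,amin):
        Q=Q[(Q[:,2]-zo>.022)]
        cx,cy=(Q[:,:2].max(0)+Q[:,:2].min(0))/2
        d=np.hypot(P[...,0]-cx,P[...,1]-cy)
        S=P[(z>.004)&(z<.012)&(s<50)&(d<.058)&(v>110)]
        if len(S)<20:print('nut',np.round(ce),cx,cy,'no strap');continue
        (x,y),(w,hh),an=cv2.minAreaRect((S[:,:2]*1000).astype(np.float32))
        if w<hh:w,hh,an=hh,w,an+90
        print('nut px',np.round(ce),a,'c',np.round([cx,cy],4),'z',round(np.median(Q[:,2]),4),'strap c',np.round([x,y],1),np.round([w,hh],1),'ang',round((an+90)%180-90,1))
E
python3 - <<'E'
from h import *
pose()
c=cap('wrist');save(c,'w5.png');brackets(c)
c=cap('top');print('top');brackets(c)
P=cloud(c);h,s,v=hsv(c);z=P[...,2]
show('handle',(h>3)&(h<15)&(s>170)&(z>.1)&(z<.13)&(P[...,1]>-.5),P)
P,z=P,z
show('blue',(h>95)&(h<130)&(s>120)&(z<.06)&(P[...,1]<.3)&(P[...,1]>0)&(P[...,0]<.7),P,15)
show('lip',(z>.035)&(z<.045)&(P[...,1]<.28)&(P[...,1]>0)&(P[...,0]<.7)&(s<60),P,60)
cv2.imwrite('pics/t2.png',cv2.resize(c['frame'][130:300,90:280,::-1],None,fx=4,fy=3.5))
E
```

```text
t 18.5 p [ 0.4749 -0.2093  0.1817] head -95.74 down [ 0.003 -0.002 -1.   ] F [0.1 0.3 1. ] open 0.0549 j [-36.  27. 101.  -0.  51.  60.]
nut px [232.  42.] 601 c [ 0.5882 -0.202 ] z 0.0278 strap c [ 621.2 -201.2] [90.3 36.2] ang 84.4
nut px [114. 128.] 535 c [ 0.5517 -0.0668] z 0.028 strap c [552.1 -66.3] [91.  36.5] ang -73.6
nut px [254. 185.] 425 c [ 0.5003 -0.2086] z 0.0281 strap c [ 474.9 -208.7] [89.  35.6] ang 83.8
top
nut px [307. 111.] 431 c [ 0.629  -0.1086] z 0.0244 strap c [ 625.7 -129.8] [111.   73.2] ang -3.9
nut px [314. 166.] 90 c [ 0.5365 -0.1042] z 0.0272 strap c [555.1 -82.1] [79.4 35.9] ang -73.3
nut px [264. 191.] 87 c [ 0.5506 -0.0676] z 0.0271 strap c [568.3 -67.3] [100.1  69.6] ang -73.3
nut px [263. 231.] 84 c [ 0.4444 -0.034 ] z 0.0269 strap c [435. -41.] [102.7  47.2] ang -79.7
handle [389. 181.] 13 med [ 0.5709 -0.3724  0.114 ] z5/95 [0.111 0.116] rect c [ 568.7 -369.9] L,W [12.2 10.4] ang 89.2
lip [190. 224.] 1799 med [0.458  0.1279 0.0388] z5/95 [0.036 0.042] rect c [460.3 126.1] L,W [211.8  62.5] ang -8.3
```

View pics/t2.png

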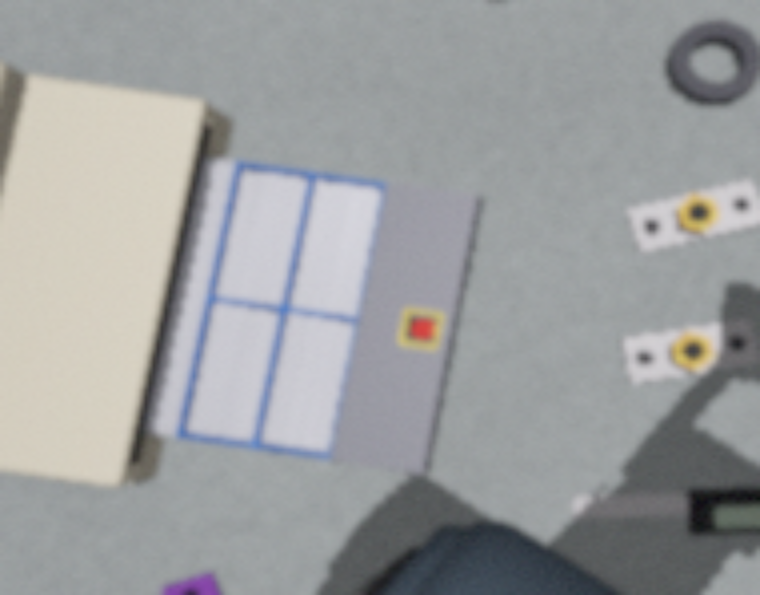

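The top crop shows the carriage out with four white pockets between blue ribs; by the lip it is about 116 mm out. The bracket under the tool is at (474.9, -208.7), angle 83.8°, so I grip it.

Request:
play_rows([
  [[0,0.0005,-0.05],[0,0,-0.008]],
  [[0,0.0005,-0.1],[0,0,-0.008]],
  [[0,0.0005,-0.135],[0,0,-0.008]],
  [[0,0.0005,-0.145],[0,0,-0.008]],
  [[0,0.0005,-0.145],[0,0,-0.008]],
])

```text
time_s: 19.23
position: [0.474, -0.2075, 0.0358]
tcp_rot: [[-0.107, 0.0, 0.994], [-0.994, -0.0, -0.107], [0.0, -1.0, 0.0]]
force: [-0.1, -0.4, -0.2]
opening: 0.633
```

Request:
play_rows([
  [[0,0,0],[0,0,0]],
  [[0,0,0],[0,0,0]],
  [[0,0,0],[0,0,0]],
  [[0,0,0],[0,0,0]],
  [[0,0,0],[0,0,0]],
  [[0,0,0],[0,0,0]],
  [[0,0,0],[0,0,0]],
], gripper=0)

```text
time_s: 20.1
position: [0.4739, -0.2074, 0.0362]
tcp_rot: [[-0.107, 0.001, 0.994], [-0.994, -0.001, -0.107], [0.001, -1.0, 0.001]]
force: [-0.7, -0.2, 5.5]
opening: 0.294
```

The opening of 25.6 mm matches the 26 mm nut. Lift, turn and move to a viewpoint before the pockets.

Request:
play_rows([
  [[0,0,0.03],[0,0,0]],
  [[0,0,0.08],[0,0,0.1]],
  [[0,0.03,0.13],[0,0,0.28]],
  [[-0.01,0.08,0.18],[0,0,0.46]],
  [[-0.01,0.13,0.2],[0,0,0.64]],
  [[-0.02,0.18,0.2],[0,0,0.82]],
  [[-0.026,0.23,0.2],[0,0,1.0]],
  [[-0.026,0.27,0.2],[0,0,1.18]],
  [[-0.026,0.3,0.2],[0,0,1.36]],
  [[-0.026,0.307,0.2],[0,0,1.532]],
])

```text
time_s: 21.35
position: [0.4461, 0.102, 0.2348]
tcp_rot: [[0.991, -0.003, 0.137], [-0.137, 0.001, 0.991], [-0.003, -1.0, 0.0]]
force: [0.4, -0.8, -2.2]
opening: 0.29
```

Request:
play_rows([
  [[0,0,0],[0,0,0]],
  [[0,0,0],[0,0,0]],
  [[0,0,0],[0,0,0]],
])

```text
time_s: 21.72
position: [0.4475, 0.0994, 0.2354]
tcp_rot: [[0.989, -0.001, 0.148], [-0.148, -0.0, 0.989], [-0.0, -1.0, -0.0]]
force: [-0.5, -0.2, -2.7]
opening: 0.296
```

```bash
cat >> h.py <<'E'
def rows():
    c=cap('wrist');P=cloud(c);h,s,v=hsv(c);z=P[...,2]
    m=(h>95)&(h<130)&(s>100)&(v>60)&(z>.012)&(z<.035)&(P[...,1]<.3)&(P[...,1]>.1)
    show('blue',m,P,40)
    show('lip',(z>.036)&(z<.044)&(s<60)&(P[...,1]<.26)&(P[...,1]>0)&(P[...,0]<.7),P,300)
    n,l,st,ce=cv2.connectedComponentsWithStats(((z>.013)&(z<.023)&(s<45)&(v>120)&(P[...,1]>.1)).astype(np.uint8))
    show('floor',(l>0),P,200)
    return c
E
python3 - <<'E'
from h import *
pose();c=rows();save(c,'w6.png')
E
```

```text
t 21.73 p [0.4475 0.0994 0.2354] head -8.5 down [-0.001 -0.    -1.   ] F [-0.5 -0.2 -2.7] open 0.0258 j [ -1.  19. 106.  -0.  56.   7.]
blue [261.  79.] 2192 med [0.4724 0.215  0.0248] z5/95 [0.023 0.026] rect c [473.5 209.1] L,W [211.8 103.4] ang -8.5
lip [262. 152.] 8320 med [0.4621 0.1298 0.04  ] z5/95 [0.039 0.041] rect c [460.9 127.2] L,W [213.   61.4] ang -8.5
floor [263.  26.] 3608 med [0.4842 0.2742 0.0179] z5/95 [0.017 0.019] rect c [483.  274.5] L,W [212.2  23.5] ang -8.7
floor [219.  61.] 3276 med [0.4255 0.243  0.018 ] z5/95 [0.017 0.019] rect c [425.2 242.6] L,W [99.3 45.5] ang -8.5
floor [306.  61.] 3270 med [0.5288 0.2276 0.0179] z5/95 [0.017 0.019] rect c [529.6 227. ] L,W [100.1  45.2] ang -8.1
floor [221. 105.] 2906 med [0.4195 0.1922 0.018 ] z5/95 [0.017 0.019] rect c [417.9 192.5] L,W [99.2 44.6] ang -8.5
floor [304. 104.] 3014 med [0.5215 0.1776 0.0179] z5/95 [0.017 0.019] rect c [522.3 177.2] L,W [99.6 44.8] ang -8.1
```

View pics/w6.png

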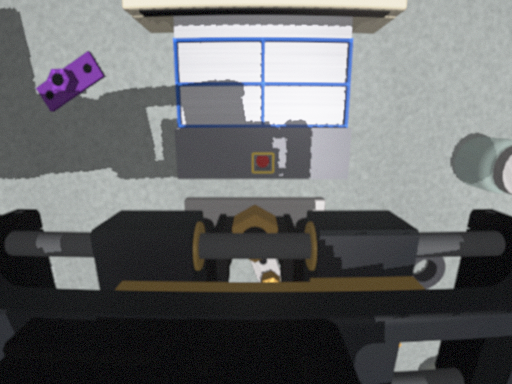

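The wrist view shows the four pockets at px (219,61), (306,61), (221,105) and (304,104). Their centres are (425.2,242.6), (529.6,227.0), (417.9,192.5) and (522.3,177.2) mm, about 100 x 45 mm, z 0.018, as described. The first bracket goes to the back right pocket.

Request:
play_rows([
  [[0.04,0.05,0],[0,0,0]],
  [[0.082,0.1,-0.03],[0,0,0]],
  [[0.082,0.1276,-0.09],[0,0,0]],
  [[0.082,0.1276,-0.13],[0,0,0]],
  [[0.082,0.1276,-0.13],[0,0,0]],
  [[0.082,0.1276,-0.13],[0,0,0]],
])

```text
time_s: 22.52
position: [0.5307, 0.2272, 0.1068]
tcp_rot: [[0.989, 0.002, 0.147], [-0.147, 0.0, 0.989], [0.002, -1.0, 0.001]]
force: [-0.7, -0.4, -1.9]
opening: 0.294
```

```bash
python3 -c "
from h import *
pose()"
```

```text
t 22.52 p [0.5307 0.2272 0.1068] head -8.43 down [ 0.002  0.    -1.   ] F [-0.7 -0.4 -1.9] open 0.0256 j [12. 38. 96. -0. 46. 21.]
```

Request:
play_rows([
  [[-0.001,0,-0.025],[0,0,0]],
  [[-0.001,0,-0.043],[0,0,0]],
  [[-0.001,0,-0.051],[0,0,0]],
  [[-0.001,0,-0.051],[0,0,0]],
  [[-0.001,0,-0.051],[0,0,0]],
])

```text
time_s: 23.15
position: [0.5291, 0.2277, 0.0553]
tcp_rot: [[0.989, 0.001, 0.146], [-0.146, 0.0, 0.989], [0.001, -1.0, 0.0]]
force: [0.6, -0.6, -2.2]
opening: 0.297
```

Request:
play_rows([
  [[0,0,0],[0,0,0]],
  [[0,0,0],[0,0,0]],
  [[0,0,0],[0,0,0]],
  [[0,0,0],[0,0,0]],
  [[0,0,0],[0,0,0]],
  [[0,0,0.03],[0,0,0]],
  [[0,0,0.08],[0,0,0]],
  [[0,-0.03,0.13],[0,0,-0.1]],
  [[0,-0.08,0.15],[0,0,-0.28]],
  [[0.01,-0.13,0.15],[0,0,-0.46]],
], gripper=0.055)

```text
time_s: 24.4
position: [0.5391, 0.0968, 0.2069]
tcp_rot: [[0.819, 0.004, 0.573], [-0.573, -0.0, 0.819], [0.004, -1.0, 0.002]]
force: [0.5, -0.0, -0.7]
opening: 0.63
```

Request:
play_rows([
  [[0,-0.05,0],[0,0,-0.18]],
  [[0,-0.1,0],[0,0,-0.36]],
  [[0.011,-0.15,-0.02],[0,0,-0.54]],
  [[0.011,-0.163,-0.02],[0,0,-0.68]],
  [[0.011,-0.163,-0.02],[0,0,-0.68]],
  [[0.011,-0.163,-0.02],[0,0,-0.68]],
  [[0.011,-0.163,-0.02],[0,0,-0.68]],
])

```text
time_s: 25.28
position: [0.5494, -0.0643, 0.1848]
tcp_rot: [[0.284, 0.0, 0.959], [-0.959, 0.0, 0.284], [-0.0, -1.0, 0.0]]
force: [-0.2, -0.1, -0.2]
opening: 0.63
```

```bash
python3 - <<'E'
from h import *
pose();c=cap('wrist');save(c,'w7.png');brackets(c)
c=cap('top');save(c,'t3.png');print('top');P=cloud(c);h,s,v=hsv(c)
show('brass',(h>8)&(h<30)&(s>90)&(v>70)&(P[...,2]<.06)&(P[...,2]>.018),P,15)
E
```

```text
t 25.27 p [ 0.5494 -0.0643  0.1848] head -73.53 down [ 0.  0. -1.] F [-0.2 -0.1 -0.2] open 0.0548 j [-18.  30.  96.   0.  54.  55.]
nut [427.  29.] 0.7047388121431697 -0.13554104256752778 no strap
nut [  5. 130.] 0.5285960599039136 0.21990285807640853 no strap
nut px [392. 157.] 492 c [ 0.6213 -0.1305] z 0.0277 strap c [ 610.3 -138.9] [108.9  45.9] ang -66.5
nut px [257. 182.] 416 c [ 0.5753 -0.063 ] z 0.0281 strap c [559.2 -66.6] [85.5 30.1] ang -84.5
nut px [230. 267.] 292 c [ 0.5226 -0.0613] z 0.0281 strap c [558.1 -66.7] [85.5 27.9] ang -84.5
top
brass [306. 111.] 348 med [ 0.7746 -0.1806  0.0237] z5/95 [0.02  0.027] rect c [ 775.  -181.6] L,W [86.5 85.7] ang -87.5
brass [153. 196.] 71 med [0.5296 0.2254 0.0449] z5/95 [0.042 0.047] rect c [529.1 226.5] L,W [24.5 23.2] ang 64.4
```

```bash
python3 - <<'E'
import re
s=open('h.py').read()
s=s.replace("Q=Q[(Q[:,2]-zo>.022)]\n        cx,cy=(Q[:,:2].max(0)+Q[:,:2].min(0))/2","Q=Q[(Q[:,2]-zo>.025)&(Q[:,2]-zo<.031)]\n        cx,cy=np.median(Q[:,:2],0)")
open('h.py','w').write(s)
E
python3 - <<'E'
from h import *
pose();c=cap('wrist');brackets(c)
c=cap('top');print('top');brackets(c,rng=(.4,.7,-.25,0))
E
```

```text
t 25.38 p [ 0.5495 -0.0644  0.1848] head -73.56 down [ 0. -0. -1.] F [ 0.1  0.5 -0. ] open 0.0549 j [-18.  30.  96.   0.  54.  55.]
nut [426.  29.] 0.7486231947673291 -0.18898918039681611 no strap
nut [  4. 131.] 0.5304651208307893 0.21748409342179556 no strap
nut px [392. 157.] 492 c [ 0.6221 -0.1992] z 0.0278 strap c [ 621.7 -201. ] [90.9 36.7] ang 83.6
nut px [257. 183.] 423 c [ 0.5521 -0.0655] z 0.0281 strap c [551.8 -66.7] [84.9 33. ] ang -72.1
nut px [230. 267.] 300 c [ 0.4445 -0.0643] z 0.0282 strap c [436.2 -71.3] [77.9 19.1] ang -73.4
top
```

View pics/w7.png

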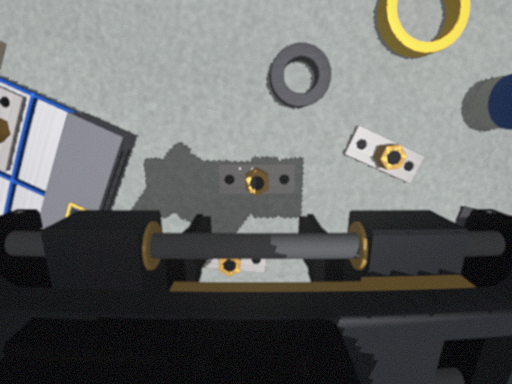

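The bracket is at (257,182), aligned with the jaws and in shadow; the ring gauge is clear at (300,75). Grip it.

Request:
play_rows([
  [[0.0025,-0.0015,-0.05],[0,0,0]],
  [[0.0025,-0.0015,-0.1],[0,0,0]],
  [[0.0025,-0.0015,-0.138],[0,0,0]],
  [[0.0025,-0.0015,-0.148],[0,0,0]],
  [[0.0025,-0.0015,-0.148],[0,0,0]],
])

```text
time_s: 26.1
position: [0.5522, -0.0668, 0.0366]
tcp_rot: [[0.281, -0.0, 0.96], [-0.96, 0.0, 0.281], [-0.0, -1.0, -0.0]]
force: [-0.2, -0.2, 0.9]
opening: 0.63
```

Request:
play_rows([
  [[0,0,0],[0,0,0]],
  [[0,0,0],[0,0,0]],
  [[0,0,0],[0,0,0]],
  [[0,0,0],[0,0,0]],
  [[0,0,0],[0,0,0]],
  [[0,0,0],[0,0,0]],
  [[0,0,0],[0,0,0]],
], gripper=0)

```text
time_s: 26.98
position: [0.5522, -0.0668, 0.0372]
tcp_rot: [[0.281, 0.001, 0.96], [-0.96, -0.0, 0.281], [0.0, -1.0, 0.001]]
force: [-0.0, 1.6, 5.6]
opening: 0.297
```

Request:
play_rows([
  [[0,0,0.03],[0,0,0]],
  [[0,0,0.08],[0,0,0.1]],
  [[-0.02,0.04,0.12],[0,0,0.28]],
  [[-0.04,0.09,0.12],[0,0,0.46]],
  [[-0.06,0.14,0.12],[0,0,0.64]],
  [[-0.08,0.19,0.12],[0,0,0.82]],
  [[-0.1,0.24,0.12],[0,0,1.0]],
  [[-0.12,0.28,0.12],[0,0,1.137]],
  [[-0.127,0.309,0.1],[0,0,1.137]],
  [[-0.127,0.309,0.07],[0,0,1.137]],
])

```text
time_s: 28.22
position: [0.4247, 0.2442, 0.1064]
tcp_rot: [[0.989, 0.002, 0.145], [-0.145, 0.001, 0.989], [0.002, -1.0, 0.001]]
force: [0.4, 0.0, -2.6]
opening: 0.299
```

Request:
play_rows([
  [[0,0,0],[0,0,0]],
  [[0,0,0],[0,0,0]],
  [[0,0,0],[0,0,0]],
  [[0,0,0],[0,0,0]],
])

```text
time_s: 28.72
position: [0.4257, 0.2419, 0.1074]
tcp_rot: [[0.989, 0.002, 0.149], [-0.149, 0.0, 0.989], [0.002, -1.0, 0.001]]
force: [0.3, 0.8, -3.2]
opening: 0.295
```

Request:
play_rows([
  [[0,0,-0.025],[0,0,0]],
  [[0,0,-0.043],[0,0,0]],
  [[0,0,-0.052],[0,0,0]],
  [[0,0,-0.052],[0,0,0]],
  [[0,0,-0.052],[0,0,0]],
])

```text
time_s: 29.35
position: [0.4255, 0.2421, 0.055]
tcp_rot: [[0.989, 0.001, 0.149], [-0.149, 0.0, 0.989], [0.001, -1.0, 0.0]]
force: [-0.3, -0.1, -2.0]
opening: 0.294
```

Request:
play_rows([
  [[0,0,0],[0,0,0]],
  [[0,0,0],[0,0,0]],
  [[0,0,0],[0,0,0]],
  [[0,0,0],[0,0,0]],
  [[0,0,0],[0,0,0]],
  [[0,0,0.03],[0,0,0]],
  [[0,0,0.08],[0,0,0]],
  [[0,-0.02,0.13],[0,0,-0.1]],
  [[0.02,-0.07,0.16],[0,0,-0.28]],
  [[0.04,-0.12,0.16],[0,0,-0.46]],
], gripper=0.055)

```text
time_s: 30.6
position: [0.467, 0.1214, 0.2174]
tcp_rot: [[0.818, 0.007, 0.575], [-0.575, 0.0, 0.818], [0.006, -1.0, 0.004]]
force: [1.0, 0.0, -0.4]
opening: 0.631
```

Request:
play_rows([
  [[0.025,-0.05,0],[0,0,-0.18]],
  [[0.05,-0.1,0],[0,0,-0.36]],
  [[0.075,-0.15,0],[0,0,-0.54]],
  [[0.1,-0.2,0],[0,0,-0.72]],
  [[0.125,-0.25,0],[0,0,-0.9]],
  [[0.15,-0.3,0],[0,0,-1.067]],
  [[0.156,-0.323,0],[0,0,-1.067]],
  [[0.156,-0.323,0],[0,0,-1.067]],
  [[0.156,-0.323,0],[0,0,-1.067]],
])

```text
time_s: 31.72
position: [0.6198, -0.199, 0.2141]
tcp_rot: [[-0.103, -0.002, 0.995], [-0.995, 0.002, -0.103], [-0.002, -1.0, -0.002]]
force: [-0.6, 0.2, -0.3]
opening: 0.632
```

```bash
python3 - <<'E'
from h import *
pose();c=cap('wrist');brackets(c)
P=cloud(c);z=P[...,2];m=(z>.06)&(z<.2)&(P[...,0]>.58)&(P[...,0]<.8)&(P[...,1]>-.4)&(P[...,1]<-.22)
show('bottle',m,P,100)
c=cap('top');print('top');P=cloud(c);h,s,v=hsv(c);z=P[...,2]
m=(z>.03)&(z<.19)&(P[...,0]>.62)&(P[...,0]<.8)&(P[...,1]>-.4)&(P[...,1]<-.25);show('bottle',m,P,40)
show('brass',(h>8)&(h<30)&(s>90)&(v>70)&(z<.06)&(z>.018),P,15)
E
```

```text
t 31.73 p [ 0.6198 -0.199   0.2141] head -95.94 down [-0.002  0.002 -1.   ] F [-0.6  0.2 -0.3] open 0.055 j [-28.  34.  80.   0.  66.  68.]
nut [225.  42.] 0.7716516428723391 -0.1820726248016317 no strap
nut px [257. 177.] 355 c [ 0.622  -0.2011] z 0.0281 strap c [ 621.7 -200.9] [88.8 35. ] ang 84.0
bottle [379.  66.] 6056 med [ 0.7171 -0.301   0.1238] z5/95 [0.079 0.17 ] rect c [ 718.8 -307.2] L,W [59.1 51.6] ang 14.5
bottle [415. 203.] 685 med [ 0.5853 -0.3702  0.0775] z5/95 [0.062 0.081] rect c [ 585.1 -367.5] L,W [60.9  9.9] ang -89.9
bottle [305. 220.] 136 med [ 0.626  -0.2302  0.1948] z5/95 [0.189 0.199] rect c [ 623.9 -229.3] L,W [15.   6.5] ang -43.1
top
brass [306. 107.] 256 med [ 0.7887 -0.1829  0.0238] z5/95 [0.02  0.027] rect c [ 782.2 -181.7] L,W [87.  73.3] ang -88.5
brass [153. 196.] 68 med [0.5285 0.2257 0.0445] z5/95 [0.042 0.047] rect c [529.  226.2] L,W [23.8 23.5] ang -33.5
brass [252. 229.] 47 med [ 0.4478 -0.0352  0.0267] z5/95 [0.024 0.029] rect c [448.  -35.3] L,W [21.3 21.3] ang -89.2
```

The bracket at (622, -201), angle 84°, is under the tool, and the bottle at (719, -307) leaves 40 mm. The fourth bracket has been knocked to about (448, -35). Grip the third.

Request:
play_rows([
  [[0.002,-0.002,-0.05],[0,0,0]],
  [[0.002,-0.002,-0.1],[0,0,0]],
  [[0.002,-0.002,-0.15],[0,0,0]],
  [[0.002,-0.002,-0.17],[0,0,0]],
  [[0.002,-0.002,-0.1775],[0,0,0]],
  [[0.002,-0.002,-0.1775],[0,0,0]],
])

```text
time_s: 32.58
position: [0.6239, -0.203, 0.0382]
tcp_rot: [[-0.105, 0.002, 0.995], [-0.995, -0.001, -0.105], [0.001, -1.0, 0.002]]
force: [-0.1, -0.9, -0.4]
opening: 0.639
```

Request:
play_rows([
  [[0,0,0],[0,0,0]],
  [[0,0,0],[0,0,0]],
  [[0,0,0],[0,0,0]],
  [[0,0,0],[0,0,0]],
  [[0,0,0],[0,0,0]],
  [[0,0,0],[0,0,0]],
  [[0,0,0],[0,0,0]],
], gripper=0)

```text
time_s: 33.45
position: [0.6232, -0.2026, 0.0376]
tcp_rot: [[-0.105, 0.0, 0.994], [-0.994, 0.0, -0.105], [-0.0, -1.0, 0.0]]
force: [-0.5, 1.4, 5.0]
opening: 0.294
```

Request:
play_rows([
  [[0,0,0.03],[0,0,0]],
  [[0,0,0.08],[0,0,0.1]],
  [[-0.01,0.05,0.12],[0,0,0.28]],
  [[-0.02,0.1,0.12],[0,0,0.46]],
  [[-0.04,0.15,0.12],[0,0,0.64]],
  [[-0.06,0.2,0.12],[0,0,0.82]],
  [[-0.08,0.25,0.12],[0,0,1.0]],
  [[-0.09,0.3,0.12],[0,0,1.18]],
  [[-0.1,0.35,0.12],[0,0,1.36]],
  [[-0.101,0.38,0.1],[0,0,1.528]],
])

```text
time_s: 34.7
position: [0.5216, 0.1792, 0.1372]
tcp_rot: [[0.99, 0.002, 0.14], [-0.14, -0.0, 0.99], [0.002, -1.0, 0.0]]
force: [0.9, -0.6, -3.0]
opening: 0.296
```

Request:
play_rows([
  [[0,0,-0.03],[0,0,0]],
  [[0,0,-0.03],[0,0,0]],
  [[0,0,-0.03],[0,0,0]],
  [[0,0,-0.03],[0,0,0]],
])

```text
time_s: 35.2
position: [0.523, 0.1766, 0.108]
tcp_rot: [[0.989, 0.002, 0.148], [-0.148, 0.0, 0.989], [0.002, -1.0, 0.0]]
force: [0.7, 0.8, -3.1]
opening: 0.296
```

Request:
play_rows([
  [[0,0.0005,-0.025],[0,0,0]],
  [[0,0.0005,-0.043],[0,0,0]],
  [[0,0.0005,-0.051],[0,0,0]],
  [[0,0.0005,-0.051],[0,0,0]],
  [[0,0.0005,-0.051],[0,0,0]],
])

```text
time_s: 35.83
position: [0.5227, 0.1776, 0.0568]
tcp_rot: [[0.989, 0.002, 0.148], [-0.148, 0.0, 0.989], [0.002, -1.0, 0.0]]
force: [-0.0, 0.2, -2.8]
opening: 0.296
```

Request:
play_rows([
  [[0,0,0],[0,0,0]],
  [[0,0,0],[0,0,0]],
  [[0,0,0],[0,0,0]],
  [[0,0,0],[0,0,0]],
  [[0,0,0],[0,0,0]],
  [[0,0,0.03],[0,0,0]],
  [[0,0,0.08],[0,0,0]],
  [[-0.02,-0.03,0.13],[0,0,-0.1]],
  [[-0.04,-0.08,0.15],[0,0,-0.28]],
  [[-0.06,-0.13,0.15],[0,0,-0.46]],
], gripper=0.055)

```text
time_s: 37.08
position: [0.4628, 0.0465, 0.2081]
tcp_rot: [[0.818, 0.006, 0.575], [-0.575, -0.001, 0.818], [0.005, -1.0, 0.002]]
force: [1.3, -0.6, -0.0]
opening: 0.632
```

Request:
play_rows([
  [[-0.01,-0.05,0],[0,0,-0.18]],
  [[-0.018,-0.085,0],[0,0,-0.36]],
  [[-0.018,-0.09,0],[0,0,-0.54]],
  [[-0.018,-0.09,0],[0,0,-0.72]],
  [[-0.018,-0.09,0],[0,0,-0.77]],
  [[-0.018,-0.09,0],[0,0,-0.77]],
  [[-0.018,-0.09,0],[0,0,-0.77]],
])

```text
time_s: 37.95
position: [0.444, -0.0423, 0.2061]
tcp_rot: [[0.192, -0.0, 0.981], [-0.981, 0.0, 0.192], [-0.0, -1.0, -0.0]]
force: [0.1, 0.4, -0.7]
opening: 0.631
```

```bash
python3 - <<'E'
from h import *
pose();c=cap('wrist');save(c,'w8.png');brackets(c)
c=cap('top');print('top');P=cloud(c);h,s,v=hsv(c);z=P[...,2]
show('brass',(h>8)&(h<30)&(s>90)&(v>70)&(z<.06)&(z>.018),P,15)
E
```

```text
t 37.95 p [ 0.444  -0.0423  0.2061] head -78.91 down [-0.  0. -1.] F [ 0.1  0.4 -0.7] open 0.0549 j [-20.  20. 110.  -0.  50.  59.]
nut [40. 65.] 0.5263120308974254 0.21714971564935243 no strap
nut [84. 79.] 0.5197291615745473 0.16432587165993057 no strap
nut [ 26. 151.] 0.4255950593827059 0.23072990305820196 no strap
nut px [250. 177.] 376 c [ 0.4469 -0.0355] z 0.0282 strap c [449.1 -35.2] [87.3 31. ] ang -79.0
top
brass [306. 111.] 350 med [ 0.7761 -0.1803  0.0237] z5/95 [0.02  0.027] rect c [ 776.4 -181.7] L,W [87.7 86.6] ang 1.4
brass [152. 197.] 74 med [0.5273 0.2257 0.0446] z5/95 [0.041 0.047] rect c [528.4 226.9] L,W [24.5 23.9] ang 89.8
brass [173. 199.] 64 med [0.5215 0.1732 0.0446] z5/95 [0.042 0.048] rect c [522.1 174.6] L,W [25.3 22.3] ang 71.6
brass [191. 223.] 19 med [0.4611 0.1252 0.0388] z5/95 [0.027 0.042] rect c [461.1 125.6] L,W [21.4  4.3] ang -6.6
brass [146. 236.] 73 med [0.4256 0.2388 0.0445] z5/95 [0.042 0.047] rect c [425.6 239.5] L,W [25.8 20.6] ang -89.2
```

View pics/w8.png

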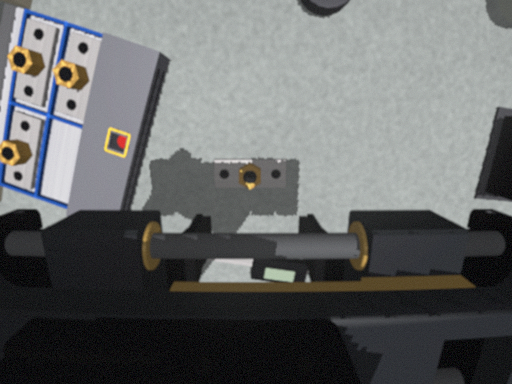

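Three brackets lie in their pockets (left of the image). The fourth is at (250,177), centre (447.5, -35.5), aligned at -79°. Grip it.

Request:
play_rows([
  [[0.0035,0.0065,-0.05],[0,0,0]],
  [[0.0035,0.0065,-0.1],[0,0,0]],
  [[0.0035,0.0065,-0.145],[0,0,0]],
  [[0.0035,0.0065,-0.162],[0,0,0]],
  [[0.0035,0.0065,-0.169],[0,0,0]],
  [[0.0035,0.0065,-0.169],[0,0,0]],
])

```text
time_s: 38.8
position: [0.4477, -0.0359, 0.037]
tcp_rot: [[0.192, -0.0, 0.981], [-0.981, -0.0, 0.192], [-0.0, -1.0, -0.0]]
force: [0.7, 0.4, 0.1]
opening: 0.635
```

Request:
play_rows([
  [[0,0,0],[0,0,0]],
  [[0,0,0],[0,0,0]],
  [[0,0,0],[0,0,0]],
  [[0,0,0],[0,0,0]],
  [[0,0,0],[0,0,0]],
  [[0,0,0],[0,0,0]],
  [[0,0,0],[0,0,0]],
], gripper=0)

```text
time_s: 39.67
position: [0.4477, -0.0359, 0.0374]
tcp_rot: [[0.192, 0.001, 0.981], [-0.981, -0.0, 0.192], [0.0, -1.0, 0.001]]
force: [0.3, 1.7, 6.0]
opening: 0.294
```

Request:
play_rows([
  [[0,0,0.03],[0,0,0]],
  [[0,0,0.08],[0,0,0.1]],
  [[0,0.03,0.12],[0,0,0.28]],
  [[-0.01,0.06,0.12],[0,0,0.46]],
  [[-0.01,0.1,0.12],[0,0,0.64]],
  [[-0.02,0.14,0.12],[0,0,0.82]],
  [[-0.03,0.18,0.12],[0,0,1.0]],
  [[-0.03,0.21,0.12],[0,0,1.18]],
  [[-0.03,0.2285,0.1],[0,0,1.23]],
  [[-0.03,0.2285,0.07],[0,0,1.23]],
])

```text
time_s: 40.92
position: [0.4177, 0.194, 0.1066]
tcp_rot: [[0.989, 0.002, 0.145], [-0.145, 0.0, 0.989], [0.002, -1.0, 0.001]]
force: [0.2, -0.2, -3.0]
opening: 0.294
```

Request:
play_rows([
  [[0,0,0],[0,0,0]],
  [[0,0,0],[0,0,0]],
  [[0,0,0],[0,0,0]],
  [[0,0,0],[0,0,0]],
])

```text
time_s: 41.42
position: [0.4181, 0.1925, 0.1079]
tcp_rot: [[0.989, 0.002, 0.148], [-0.148, 0.0, 0.989], [0.002, -1.0, 0.001]]
force: [0.1, 0.6, -3.2]
opening: 0.292
```

Request:
play_rows([
  [[0,0,-0.025],[0,0,0]],
  [[0,0,-0.043],[0,0,0]],
  [[0,0,-0.0515],[0,0,0]],
  [[0,0,-0.0515],[0,0,0]],
  [[0,0,-0.0515],[0,0,0]],
])

```text
time_s: 42.05
position: [0.418, 0.1927, 0.056]
tcp_rot: [[0.989, 0.001, 0.148], [-0.148, 0.0, 0.989], [0.001, -1.0, 0.0]]
force: [0.5, -0.2, -2.8]
opening: 0.295
```

Request:
play_rows([
  [[0,0,0],[0,0,0]],
  [[0,0,0],[0,0,0]],
  [[0,0,0],[0,0,0]],
  [[0,0,0],[0,0,0]],
  [[0,0,0],[0,0,0]],
  [[0,0,0.03],[0,0,0]],
  [[0,0,0.08],[0,0,0]],
  [[0.01,-0.03,0.13],[0,0,0]],
  [[0.03,-0.093,0.18],[0,0,0]],
  [[0.03,-0.1,0.18],[0,0,0]],
], gripper=0.055)

```text
time_s: 43.3
position: [0.4496, 0.0908, 0.2382]
tcp_rot: [[0.989, 0.006, 0.149], [-0.149, -0.001, 0.989], [0.006, -1.0, 0.0]]
force: [0.2, -0.5, -0.1]
opening: 0.635
```

Request:
play_rows([
  [[0,0,0],[0,0,0]],
  [[0,0,0],[0,0,0]],
  [[0,0,0],[0,0,0]],
], gripper=0)

```text
time_s: 43.68
position: [0.4465, 0.0935, 0.2346]
tcp_rot: [[0.989, -0.003, 0.146], [-0.146, 0.0, 0.989], [-0.003, -1.0, -0.0]]
force: [0.4, 0.4, -0.1]
opening: 0.376
```

```bash
python3 - <<'E'
from h import *
pose();c=rows();save(c,'w9.png');brackets(c,zo=.018)
for n in ('top','scene'):
    c=cap(n);P=cloud(c);h,s,v=hsv(c);z=P[...,2]
    show(n+' handle',(h>3)&(h<16)&(s>170)&(z>.075)&(z<.14)&(P[...,1]>-.5),P)
    show(n+' handletop',(h>3)&(h<16)&(s>170)&(z>.108)&(z<.14)&(P[...,1]>-.5),P)
E
```

```text
t 43.67 p [0.4465 0.0935 0.2346] head -8.41 down [-0.003  0.    -1.   ] F [ 0.4  0.4 -0.1] open 0.0327 j [ -2.  18. 106.   0.  55.   6.]
blue [261.  73.] 2361 med [0.4716 0.2154 0.0248] z5/95 [0.023 0.026] rect c [473.4 209.1] L,W [212.  103.6] ang -8.6
lip [263. 148.] 8557 med [0.4622 0.1291 0.04  ] z5/95 [0.039 0.041] rect c [460.8 126.7] L,W [213.   61.9] ang -8.4
floor [263.  20.] 3845 med [0.4834 0.275  0.0179] z5/95 [0.017 0.019] rect c [482.6 275.1] L,W [215.1  24.8] ang -8.6
floor [222.  56.] 847 med [0.4314 0.2401 0.0182] z5/95 [0.017 0.021] rect c [425.4 242.9] L,W [100.   44.4] ang -8.9
floor [304.  63.] 859 med [0.5213 0.2126 0.0179] z5/95 [0.017 0.02 ] rect c [529.5 226.9] L,W [99.5 45.6] ang -8.7
floor [227.  98.] 785 med [0.4308 0.1946 0.018 ] z5/95 [0.017 0.02 ] rect c [418.2 192.6] L,W [99.8 44.8] ang -8.5
floor [300.  96.] 868 med [0.5128 0.1908 0.0179] z5/95 [0.017 0.019] rect c [522.1 177.4] L,W [100.6  44.9] ang -8.3
nut px [311.  50.] 488 c [0.5284 0.2284] z 0.0459 strap c [526.4 213.1] [100.1  81.8] ang -8.7
nut px [217.  52.] 476 c [0.4253 0.2415] z 0.046 strap c [425.6 227.6] [104.5  82.5] ang -10.7
nut px [219.  99.] 401 c [0.4173 0.1921] z 0.046 strap c [424.3 208.6] [101.   79.3] ang -15.5
nut px [310.  99.] 406 c [0.5212 0.1763] z 0.046 strap c [521.5 192.3] [95.6 81.7] ang -4.9
nut [263. 158.] nan nan no strap
top handle [388. 196.] 300 med [ 0.5353 -0.3689  0.1091] z5/95 [0.08  0.114] rect c [ 536.8 -380.2] L,W [76.4 31.7] ang 6.2
top handletop [390. 195.] 161 med [ 0.534  -0.3719  0.1128] z5/95 [0.109 0.115] rect c [ 536.2 -372.2] L,W [75.8 14.8] ang 5.7
scene handle [176. 258.] 275 med [ 0.5441 -0.3749  0.1067] z5/95 [0.086 0.117] rect c [ 539.6 -372.5] L,W [75.7 15.5] ang 6.6
scene handletop [176. 255.] 131 med [ 0.5422 -0.3734  0.1149] z5/95 [0.109 0.118] rect c [ 539.7 -371.8] L,W [73.6 14.3] ang 4.9
  return _methods._mean(a, axis=axis, dtype=dtype,
  ret = um.true_divide(
```

View pics/w9.png

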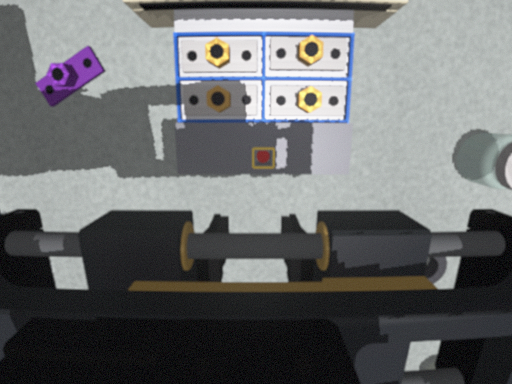

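All four brackets lie flat, nut tops at z 0.046 and within 2 mm of the pocket centres. The key handle top is back at 0.114. Now I go in front of the lip with closed fingers and push.

Request:
play_rows([
  [[0.0045,-0.032,0],[0,0,0]],
  [[0.0045,-0.032,-0.06],[0,0,0]],
  [[0.0045,-0.032,-0.12],[0,0,0]],
  [[0.0045,-0.032,-0.18],[0,0,0]],
  [[0.0045,-0.032,-0.195],[0,0,0]],
  [[0.0045,-0.032,-0.195],[0,0,0]],
  [[0.0045,-0.032,-0.195],[0,0,0]],
], gripper=0)

```text
time_s: 44.7
position: [0.4526, 0.0607, 0.0411]
tcp_rot: [[0.989, 0.001, 0.147], [-0.147, -0.0, 0.989], [0.001, -1.0, 0.0]]
force: [0.4, -0.4, 0.4]
opening: 0.003
```

Request:
play_rows([
  [[0.001,0.01,0],[0,0,0]],
  [[0.003,0.02,0],[0,0,0]],
  [[0.004,0.028,0],[0,0,0]],
  [[0.005,0.036,0],[0,0,0]],
  [[0.006,0.044,0],[0,0,0]],
  [[0.008,0.052,0],[0,0,0]],
  [[0.009,0.06,0],[0,0,0]],
  [[0.01,0.068,0],[0,0,0]],
  [[0.011,0.076,0],[0,0,0]],
  [[0.012,0.084,0],[0,0,0]],
])

```text
time_s: 45.95
position: [0.4645, 0.1451, 0.0405]
tcp_rot: [[0.989, 0.001, 0.148], [-0.148, 0.0, 0.989], [0.001, -1.0, 0.0]]
force: [0.9, -3.5, -0.3]
opening: 0.011
```

Request:
play_rows([
  [[0.001,0.008,0],[0,0,0]],
  [[0.002,0.016,0],[0,0,0]],
  [[0.003,0.023,0],[0,0,0]],
  [[0.004,0.03,0],[0,0,0]],
  [[0.005,0.036,0],[0,0,0]],
  [[0.006,0.042,0],[0,0,0]],
  [[0.007,0.047,0],[0,0,0]],
  [[0.0075,0.051,0],[0,0,0]],
  [[0.0075,0.051,0],[0,0,0]],
])

```text
time_s: 47.08
position: [0.4693, 0.1835, 0.0407]
tcp_rot: [[0.991, -0.01, 0.137], [-0.137, -0.018, 0.99], [-0.008, -1.0, -0.019]]
force: [3.8, -62.1, 8.3]
opening: 0.003
```

```bash
python3 - <<'E'
from h import *
pose()
c=cap('top');P=cloud(c);h,s,v=hsv(c);z=P[...,2]
show('lip',(z>.034)&(z<.046)&(P[...,1]<.35)&(P[...,1]>.05)&(P[...,0]<.7)&(s<60),P,60)
show('brass',(h>8)&(h<30)&(s>90)&(v>70)&(z<.06)&(z>.018)&(P[...,1]>.05),P,15)
E
```

```text
t 47.08 p [0.4693 0.1835 0.0407] head -7.88 down [-0.01  -0.018 -1.   ] F [  3.8 -62.1   8.3] open 0.0003 j [  9.  41. 107.  -2.  32.  19.]
lip [151. 183.] 70 med [0.5632 0.2351 0.0387] z5/95 [0.036 0.042] rect c [563.5 231.2] L,W [39.3 19. ] ang -10.1
```

The force rose to 62 N, so the carriage is at its stop earlier than I reckoned. Back off and look.

Request:
play_rows([
  [[-0.003,-0.02,0],[0,0,0]],
  [[-0.006,-0.045,0],[0,0,0]],
  [[-0.012,-0.08,0.03],[0,0,0]],
  [[-0.015,-0.1,0.08],[0,0,0]],
  [[-0.018,-0.11,0.14],[0,0,0]],
  [[-0.018,-0.11,0.195],[0,0,0]],
  [[-0.018,-0.11,0.195],[0,0,0]],
  [[-0.018,-0.11,0.195],[0,0,0]],
  [[-0.018,-0.11,0.195],[0,0,0]],
])

```text
time_s: 48.25
position: [0.4521, 0.086, 0.2339]
tcp_rot: [[0.989, -0.004, 0.147], [-0.147, 0.0, 0.989], [-0.005, -1.0, -0.0]]
force: [-0.2, 0.3, -1.7]
opening: 0.006
```

```bash
python3 - <<'E'
from h import *
pose()
c=cap('wrist');save(c,'w10.png');P=cloud(c);h,s,v=hsv(c);z=P[...,2]
show('wlip',(z>.036)&(z<.044)&(P[...,1]<.4)&(P[...,1]>.05)&(s<60),P,300)
w=(h>20)&(h<40)&(s>120)&(z>.03)&(z<.045)&(P[...,1]>.1);show('well',w,P,20)
r=((h<8)|(h>172))&(s>120)&(P[...,1]>.15)&(P[...,1]<.3)&(z<.045);show('red',r,P,5)
c=cap('top');P=cloud(c);h,s,v=hsv(c);z=P[...,2]
show('lip',(z>.034)&(z<.046)&(P[...,1]<.35)&(P[...,1]>.05)&(P[...,0]<.7)&(s<60),P,60)
show('brass',(h>8)&(h<30)&(s>90)&(v>70)&(z<.06)&(z>.018)&(P[...,1]>.05),P,15)
show('handletop',(h>3)&(h<16)&(s>170)&(z>.108)&(z<.14)&(P[...,1]>-.5),P)
c=cap('scene');cv2.imwrite('pics/s3.png',cv2.resize(c['frame'][100:240,210:370,::-1],None,fx=4.8,fy=4))
E
```

```text
t 48.25 p [0.4521 0.086  0.2339] head -8.46 down [-0.004  0.    -1.   ] F [-0.2  0.3 -1.7] open 0.0006 j [ -3.  19. 106.   0.  56.   5.]
wlip [258.  50.] 10391 med [0.4775 0.2316 0.0399] z5/95 [0.039 0.041] rect c [476.6 229.4] L,W [213.1  63. ] ang -8.6
well [258.  59.] 151 med [0.4752 0.2228 0.0403] z5/95 [0.039 0.042] rect c [474.7 218.5] L,W [27.  24.8] ang -8.3
red [258.  63.] 141 med [0.4751 0.2201 0.0187] z5/95 [0.013 0.02 ] rect c [474.8 219.4] L,W [17.6 16.1] ang -85.3
lip [158. 184.] 302 med [0.563  0.2152 0.0387] z5/95 [0.036 0.042] rect c [562.7 215. ] L,W [62.6 35.3] ang 81.1
lip [152. 253.] 117 med [0.382  0.224  0.0384] z5/95 [0.036 0.042] rect c [382.5 224.3] L,W [28.9 27.1] ang -7.7
handletop [390. 195.] 169 med [ 0.536  -0.3714  0.1122] z5/95 [0.109 0.115] rect c [ 536.3 -372.9] L,W [76.  15.7] ang 6.7
```

View pics/s3.png

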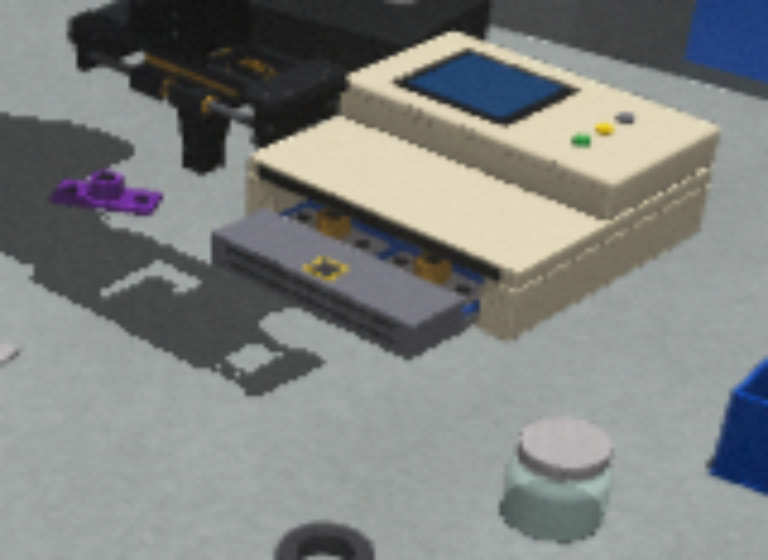

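The carriage stopped about 13 mm short of home: the well is now at (474.7, 218.5) against (476.8, 231.5) at home. The crop shows nothing jammed in the mouth, so I check whether the wrist camera or body could have met the scanner.

```bash
python3 - <<'E'
from h import *
pose();c=capture('wrist');print(np.round(c['hand_eye'],3))
c['T']=np.eye(4);c['T'][:3,3]=0
c=cap('wrist');P=cloud(c)
# gripper geometry in tool frame: points close to camera
he=np.array(c['hand_eye']);Ti=np.linalg.inv(np.array(c['T'])@np.linalg.inv(he))
Q=P@Ti[:3,:3].T+Ti[:3,3]
d=c['depth'];m=(d>0)&(d<.2)&(P[...,2]>.13)
for lo in range(-150,40,15):
    k=m&(Q[...,1]*1000>=lo)&(Q[...,1]*1000<lo+15)
    if k.sum()>20:print('tool y',lo,'n',k.sum(),'x',np.round(np.percentile(Q[...,0][k],[1,99]),3),'z',np.round(np.percentile(Q[...,2][k],[1,99]),3))
np.save('pics/p.npy',P)
s=np.array([.146,.989]);a=(P[...,:2]-np.array([.4768,.2315]))@s
k=(P[...,2]>.06)&(P[...,2]<.13)&(P[...,1]>.15)
print('scanner front along u from well home',np.percentile(a[k],[0.5,2,10]),'z',np.percentile(P[...,2][k],[50,90]))
E
```

```text
t 48.4 p [0.4527 0.0858 0.2342] head -8.47 down [-0.003  0.    -1.   ] F [-0.3 -0.5 -0. ] open 0.0003 j [ -3.  19. 106.   0.  56.   5.]
[[ 1.    -0.    -0.001  0.   ]
 [ 0.001 -0.244  0.97  -0.137]
 [-0.    -0.97  -0.244  0.066]
 [ 0.     0.     0.     1.   ]]
tool y -105 n 7978 x [-0.05   0.016] z [0.021 0.027]
tool y -90 n 23496 x [-0.062  0.066] z [-0.001  0.026]
tool y -75 n 24065 x [-0.079  0.079] z [-0.026  0.038]
tool y -60 n 8565 x [-0.082  0.083] z [-0.03   0.038]
tool y -45 n 107 x [-0.081  0.08 ] z [-0.029  0.035]
tool y -30 n 518 x [-0.005  0.005] z [-0.006  0.007]
tool y -15 n 33 x [-0.006  0.006] z [0.009 0.011]
tool y 0 n 265 x [-0.008  0.008] z [0.009 0.011]
tool y 15 n 176 x [-0.009  0.009] z [0.009 0.011]
scanner front along u from well home [0.03906974 0.03926045 0.03954573] z [0.06475645 0.06820831]
```

View pics/w10.png

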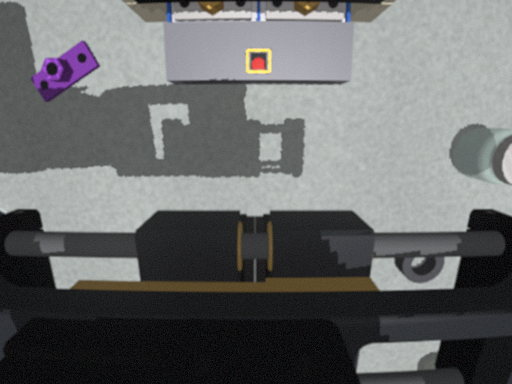

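The camera (z about 0.18) and body stay clear of the scanner, and the carriage ended up about 5 mm ahead of where the fingers stopped. I retry higher, in small steps, reading the force at each.

Request:
play_rows([
  [[0.012,0.06,-0.06],[0,0,0]],
  [[0.012,0.06,-0.12],[0,0,0]],
  [[0.012,0.06,-0.17],[0,0,0]],
  [[0.012,0.06,-0.184],[0,0,0]],
  [[0.013,0.07,-0.184],[0,0,0]],
  [[0.015,0.082,-0.184],[0,0,0]],
  [[0.016,0.09,-0.184],[0,0,0]],
  [[0.017,0.095,-0.184],[0,0,0]],
  [[0.017,0.095,-0.184],[0,0,0]],
  [[0.017,0.095,-0.184],[0,0,0]],
])

```text
time_s: 49.75
position: [0.4706, 0.1805, 0.0518]
tcp_rot: [[0.989, 0.0, 0.147], [-0.147, 0.0, 0.989], [0.0, -1.0, 0.0]]
force: [-0.1, -0.1, -0.2]
opening: 0.009
```

Request:
play_rows([
  [[0.0005,0.003,0],[0,0,0]],
  [[0.001,0.006,0],[0,0,0]],
  [[0.001,0.008,0],[0,0,0]],
  [[0.001,0.008,0],[0,0,0]],
])

```text
time_s: 50.25
position: [0.4718, 0.1886, 0.0515]
tcp_rot: [[0.989, 0.0, 0.147], [-0.147, -0.0, 0.989], [0.0, -1.0, -0.0]]
force: [0.7, -1.3, 0.0]
opening: 0.002
```

```bash
python3 - <<'E'
from h import *
import pickle
pose();print(read_state()['moment'])
c=cap('top');P=cloud(c);h,s,v=hsv(c);z=P[...,2]
show('lip',(z>.034)&(z<.046)&(P[...,1]<.35)&(P[...,1]>.05)&(P[...,0]<.7)&(s<60),P,60)
c=cap('scene');P=cloud(c);h,s,v=hsv(c);z=P[...,2]
show('scene yel',(h>8)&(h<30)&(s>90)&(v>70)&(z>.03)&(z<.05)&(P[...,0]<.6)&(P[...,1]>.1),P,10)
c=pickle.load(open('top0.pkl','rb'));P=cloud(c);h,s,v=hsv(c);z=P[...,2]
show('red0',((h<8)|(h>172))&(s>150)&(P[...,1]>.15)&(P[...,1]<.3)&(z<.045),P,4)
E
```

```text
t 50.25 p [0.4718 0.1886 0.0515] head -8.47 down [ 0. -0. -1.] F [ 0.7 -1.3  0. ] open 0.0001 j [  9.  40. 107.  -0.  33.  18.]
[-0.18354576 -0.02164947 -0.01615237]
lip [148. 184.] 75 med [0.5619 0.2406 0.0388] z5/95 [0.036 0.041] rect c [564.4 240. ] L,W [37.8 21.2] ang 7.7
scene yel [300. 167.] 31 med [0.548  0.27   0.0407] z5/95 [0.031 0.049] rect c [541.9 268.8] L,W [28.1 15.4] ang 8.8
red0 [151. 216.] 19 med [0.4784 0.2334 0.022 ] z5/95 [0.018 0.025] rect c [477.  232.9] L,W [11.3 10.1] ang -50.8
```

Request:
play_rows([
  [[0.0005,0.002,0],[0,0,0]],
  [[0.0005,0.004,0],[0,0,0]],
  [[0.0005,0.004,0],[0,0,0]],
])

```text
time_s: 50.72
position: [0.4722, 0.1929, 0.0516]
tcp_rot: [[0.989, 0.0, 0.148], [-0.148, 0.001, 0.989], [0.0, -1.0, 0.001]]
force: [0.7, -0.8, -0.3]
opening: 0.005
```

Request:
play_rows([
  [[0.0005,0.002,0],[0,0,0]],
  [[0.0005,0.004,0],[0,0,0]],
  [[0.0005,0.004,0],[0,0,0]],
])

```text
time_s: 51.1
position: [0.4724, 0.1973, 0.0515]
tcp_rot: [[0.989, -0.0, 0.148], [-0.148, 0.001, 0.989], [-0.0, -1.0, 0.001]]
force: [-0.1, 0.4, 0.7]
opening: 0.009
```

Request:
play_rows([
  [[0.0005,0.002,0],[0,0,0]],
  [[0.0005,0.004,0],[0,0,0]],
  [[0.0005,0.004,0],[0,0,0]],
])

```text
time_s: 51.48
position: [0.473, 0.201, 0.0515]
tcp_rot: [[0.989, 0.0, 0.147], [-0.147, 0.0, 0.989], [-0.0, -1.0, 0.0]]
force: [0.2, 0.2, 0.1]
opening: 0.007
```

Request:
play_rows([
  [[0.0005,0.0015,0],[0,0,0]],
  [[0.0005,0.003,0],[0,0,0]],
  [[0.0005,0.003,0],[0,0,0]],
])

```text
time_s: 51.85
position: [0.473, 0.2013, 0.0515]
tcp_rot: [[0.989, -0.002, 0.145], [-0.145, -0.004, 0.989], [-0.002, -1.0, -0.004]]
force: [1.0, -11.8, 2.1]
opening: 0.007
```

```bash
python3 - <<'E'
from h import *
pose()
c=cap('wrist');P=cloud(c);h,s,v=hsv(c);z=P[...,2]
show('wlip',(z>.034)&(z<.046)&(P[...,1]<.4)&(P[...,1]>.15)&(s<60),P,100)
show('well',(h>20)&(h<40)&(s>120)&(z>.03)&(z<.05)&(P[...,1]>.1),P,20)
E
```

```text
t 51.85 p [0.473  0.2013 0.0515] head -8.35 down [-0.002 -0.004 -1.   ] F [  1.  -11.8   2.1] open 0.0006 j [ 11.  40. 106.  -0.  34.  19.]
wlip [254. 162.] 35892 med [0.4806 0.2471 0.0399] z5/95 [0.039 0.041] rect c [478.5 241.7] L,W [213.5  61.3] ang -8.5
wlip [253. 190.] 425 med [0.4753 0.2287 0.0397] z5/95 [0.035 0.041] rect c [476.9 231.5] L,W [21.9 19.5] ang -8.4
wlip [254. 218.] 445 med [0.4746 0.2139 0.0401] z5/95 [0.038 0.044] rect c [474.8 214.1] L,W [16.8  8.7] ang -10.1
well [254. 187.] 706 med [0.4767 0.2319 0.0405] z5/95 [0.039 0.041] rect c [476.9 231.4] L,W [27.4 26.1] ang -8.4
```

The well is at (476.9, 231.4), matching home, and the force rose to 12 N only there. Retreat and check.

Request:
play_rows([
  [[0,0.001,0],[0,0,0]],
  [[0,0.001,0],[0,0,0]],
  [[-0.004,-0.03,0],[0,0,0]],
  [[-0.009,-0.07,0.02],[0,0,0]],
  [[-0.013,-0.1,0.07],[0,0,0]],
  [[-0.018,-0.12,0.13],[0,0,0]],
  [[-0.018,-0.12,0.184],[0,0,0]],
  [[-0.018,-0.12,0.184],[0,0,0]],
  [[-0.018,-0.12,0.184],[0,0,0]],
  [[-0.018,-0.12,0.184],[0,0,0]],
])

```text
time_s: 53.15
position: [0.4544, 0.0839, 0.234]
tcp_rot: [[0.989, -0.004, 0.147], [-0.147, 0.0, 0.989], [-0.004, -1.0, -0.0]]
force: [0.1, 0.4, -0.2]
opening: 0.006
```

```bash
python3 - <<'E'
from h import *
pose()
c=cap('wrist');save(c,'w11.png');P=cloud(c);h,s,v=hsv(c);z=P[...,2]
show('wlip',(z>.036)&(z<.044)&(P[...,1]<.4)&(P[...,1]>.05)&(s<60),P,300)
show('well',(h>20)&(h<40)&(s>120)&(z>.03)&(z<.045)&(P[...,1]>.1),P,20)
show('red',((h<8)|(h>172))&(s>120)&(P[...,1]>.15)&(P[...,1]<.3)&(z<.045),P,5)
c=cap('top');P=cloud(c);h,s,v=hsv(c);z=P[...,2]
show('lip',(z>.034)&(z<.046)&(P[...,1]<.35)&(P[...,1]>.15)&(P[...,0]<.7)&(s<60),P,60)
show('red',((h<8)|(h>172))&(s>150)&(P[...,1]>.15)&(P[...,1]<.3)&(z<.045),P,4)
show('handletop',(h>3)&(h<16)&(s>170)&(z>.108)&(z<.14)&(P[...,1]>-.5),P)
E
```

```text
t 53.15 p [0.4544 0.0839 0.234 ] head -8.47 down [-0.004  0.    -1.   ] F [ 0.1  0.4 -0.2] open 0.0006 j [ -3.  19. 105.   0.  56.   5.]
wlip [256.  35.] 10647 med [0.48   0.2447 0.0399] z5/95 [0.039 0.041] rect c [478.7 242.5] L,W [213.   63.5] ang -8.4
well [255.  46.] 164 med [0.4755 0.2316 0.0404] z5/95 [0.039 0.042] rect c [477.1 231.4] L,W [26.8 25. ] ang -8.8
red [256.  49.] 151 med [0.477  0.2329 0.0238] z5/95 [0.022 0.025] rect c [477.1 233.9] L,W [15.6 14.2] ang -8.9
lip [154. 182.] 254 med [0.5679 0.2256 0.0385] z5/95 [0.036 0.042] rect c [567.  227.7] L,W [63.  30.9] ang 81.4
handletop [390. 195.] 156 med [ 0.5373 -0.3718  0.1129] z5/95 [0.11  0.116] rect c [ 536.3 -372.9] L,W [75.9 15.3] ang 6.5
```

The button is back up (z 0.0238, against 0.0187 mid-latch), the lip and well match their home positions and the robot is clear. I hand in.

```bash
python3 -c "
from rig import *
print(hand_in())"
```

```text
the job is handed in; nothing more can be done
None
```

I've handed the job in with every step done, but the first push home peaked at 62 N and I couldn't find out why. No verdict came back.

**What I did:**
- I took the key from its block, held the button down with the pin and pulled the carriage fully out. I measured about 120 mm; it settled at about 117 mm after the pin came out.
- I put the key back in its slot, all the way down.
- I laid all four brackets in the four pockets. One had been knocked about 30 mm aside during the run, so I measured it again before gripping it.
- I pushed the carriage home until it latched.

**Last checks:**
- **Carriage:** the well is at (477.1, 231.4) mm, against (476.8, 231.5) at the start.
- **Button:** it is up, at z 23.8 mm, where 24 mm is expected.
- **Key:** the handle sits where it did at the start and at the same height.
- **Brackets:** before the push they lay flat, nut tops at 46 mm, each within about 2 mm of its pocket's centre. I couldn't see all four once the carriage was home.
- **Bystanders:** I didn't measure them again at the end. The arm kept clear of them.

**What went wrong:**
- **First key grasp:** I lifted before the slow fingers had closed, so the key stayed in its slot and I gripped it again.
- **First push home:** the force peaked at 62 N with the carriage still about 13 mm out. That is under the 120 N wrist limit. It would break the 40 N limit only if the gripper's body, not the fingers, was pressing. A second, slower push 11 mm higher latched it, and the force rose to only 12 N, at home.

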